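# Put two bronze finds away in the pull-out tray of the finds cabinet

## Task

Put the two finds away in the cabinet. Pull its tray out as far as it goes, lay the bronze axe head flat in the left compartment (the one without a pin) and the aluminium mount plate flat in the right compartment with its hole dropped over the pin, both lengthwise and set down rather than dropped, and then push the tray fully home. Leave everything else on the bench where it is.

Things in the scene. Friction and masses are not known exactly. Their poses are not given: they have to be found in the camera images.
- tray (a joint): how far the shallow plywood tray is pulled out of the cabinet (m): 0 fully home, 0.15 at its end stop; it slides along its own -x (towards the robot), about 2 N of friction, and stays where it is left. It starts partly out.
- tray_pull (a point): centre of the tray's pull: a flat upright steel fin, 14 mm thick (y), sticking out 45 mm along -x from the tray's front, 42 mm high (23 to 65 mm above the bench). Axes: x into the cabinet, y to the left seen from the robot, z up; tray_front, left_floor and pin share them and move with the tray.
- tray_front (a point): middle of the outer face of the tray's front wall, at its top edge, 52 mm above the bench and 22.5 mm towards +x of tray_pull. Tray: 236 mm wide, 182 mm long, floor 30 mm above the bench; its four walls and the divider down the middle (8 mm thick) all stand only 22 mm above the floor; front wall 12 mm thick.
- left_floor (a point): centre of the floor of the left compartment (at +y of the divider), at floor level. The compartment is 160 mm long (x) and 104 mm wide (y) inside, and this point 92 mm behind the outer face of the tray's front. With the tray fully out its rear 22 mm stay inside the cabinet.
- pin (a point): foot, at floor level, of a fixed upright steel pin in the right compartment (at -y, also 160 x 104 mm): 12 mm thick, 13 mm high with a cone-shaped tip, on the compartment's centre line, 22 mm behind the inside of the tray's front wall.
- shelf_edge (a point): middle of the lower front edge of the dark shelf (bright metal lip along its front edge) fixed to the cabinet, 200 mm above the bench; axes as the tray's. Shelf 300 mm wide, 12 mm thick, with small bottles up to 270 mm above the bench. It overhangs the cabinet's face by 75 mm, so over the tray the hand must lean back towards the robot to come in under it.
- cabinet_face (a point): middle of the cabinet's front face at the upper edge of the tray's opening, 100 mm above the bench; axes as the tray's, 75 mm towards +x of shelf_edge. Cabinet 270 mm wide, 116 mm tall below the shelf; opening 246 mm wide. The tray's outer front is level with this face when home, 150 mm before it when fully out.
- axe_mid (a point): centre, half-way up, of the bronze axe head lying flat: 110 mm long along its x, 30 mm high; a block 34 mm wide (y) and 30 mm high from 55 mm behind to 20 mm before this point, then thinner and flaring to a blade 56 mm wide at +x. Mass about 0.35 kg. Origin of its height is 15 mm above its underside.
- mount_rib (a point): centre of the upright rib on the aluminium mount plate: rib 60 mm long (x), 14 mm thick (y), reaching from 8 to 50 mm above the plate's underside; this point is 29 mm above the underside. The plate is 110 mm long (x), 70 mm wide, 8 mm thick; its middle lies 12 mm towards -x from here. Small flat bronze finds are fixed on it. Mass about 0.22 kg.
- mount_hole (a point): centre of the round hole in the mount plate, at the underside: 24 mm across, through the plate, 52 mm towards -x from the rib's centre (15 mm from the plate's -x end)
- axe: the axe head itself; origin at its underside, 15 mm below axe_mid
- mount: the mount plate itself; origin at its underside, under the middle of the plate
- water: bystander, leave alone: standing clear plastic water bottle, 60 mm across, 190 mm tall; origin at its underside
- whetstone: bystander, leave alone: grey stone block 120 x 40 x 25 mm; origin at its underside
- magnifier: bystander, leave alone: hand lens with a steel rim and wooden handle lying flat, ring 90 mm across and handle, 180 mm long, 12 mm high; origin at its underside
- sherd: bystander, leave alone: flat buff potsherd about 75 x 65 x 12 mm; origin at its underside
- bowl: bystander, leave alone: terracotta bowl 110 mm across, 50 mm high; origin at its underside
- brush: bystander, leave alone: cleaning brush 140 mm long, lying; origin at its underside
- jar: bystander, leave alone: glass jar 70 mm across, 80 mm tall; origin at its underside
Things that resemble listed ones, but are neither listed nor needed, are in the scene too. What is shaped like the axe but blue or red is not meant.

How it is judged:
On the way, in this order (a step that is already met when the one before it is completed fails the run):
1. the tray is pulled out to within 10 mm of its end stop (value of joint tray above 0.14 m), for 0.1 s.
2. axe head lies in the left compartment and the mount plate lies over the pin in the right one, both let go (x of axe_mid in the frame of left_floor between -0.03 and 0.03 m and y of axe_mid in the frame of left_floor between -0.033 and 0.033 m and z of axe_mid in the frame of left_floor between 0.008 and 0.023 m and angle between axe_mid's own z axis and vertical below 0.15 rad and angle between the x axis of axe_mid and the x axis of left_floor, either way round below 0.5 rad and horizontal distance between mount_hole and pin below 0.0085 m and z of mount_hole in the frame of pin between -0.003 and 0.004 m and angle between mount_rib's own z axis and vertical below 0.08 rad and angle between the x axis of mount_rib and the x axis of pin, either way round below 0.35 rad and x of mount_rib in the frame of pin between 0.03 and 0.08 m and contact force between each of axe, mount and the fingers below 0.1 N), for 0.2 s.
3. the tray is pushed home (value of joint tray below 0.006 m), for 0.2 s.
At the end, for the whole second after the job is handed in: Tray home within 6 mm; axe head flat and lengthwise (29 degrees) on the left compartment's floor, its centre within 30 mm along and 33 mm across of the floor's centre; mount plate flat on the right floor, hole over the pin, rib end into the cabinet within 20 degrees; both let go and at rest (all of step 2 and value of joint tray below 0.006 m and linear speed of each of axe, mount below 0.02 m/s); the robot touches nothing.
It fails at once if a bystander is moved more than 40 mm (distance of any of water, whetstone, magnifier, sherd, bowl, brush, jar from where it was at the start of the episode above 0.04 m).
It fails at once if the axe head falls freely (faster than 0.8 m/s, from more than about 35 mm) (linear speed of axe above 0.8 m/s and contact force between axe and the fingers below 0.1 N).
It fails at once if the mount plate falls freely (faster than 0.8 m/s, from more than about 35 mm) (linear speed of mount above 0.8 m/s and contact force between mount and the fingers below 0.1 N).
It also fails if it takes over 72 s, if anything falls off the work surface, if the arm or the gripper's body presses on something with over 40 N, if the wrist force passes 120 N, or if a joint passes its speed limit or range.

## Robot

A 6-joint arm with a two-finger parallel gripper is mounted at the origin on the work surface. World frame = base frame: x ahead of the robot, y to its left, z up, the work surface at z = 0. Lengths are in m, angles in rad, forces in N, time in s.
With the tool pointing down it reaches from about 0.3 to 1 m from the base axis. Payload 5.1 kg.
Tool frame: the origin (TCP) lies midway between the tips of the shut fingers; the grasp point (between the pads) lies 19 mm behind it; z points along the fingers, y is the line along which they close (so a half turn about z gives the same grasp; the last joint's range is limited). The gripper opens to 95 mm and grips with 3 to 60 N. Pads are 20 mm wide; open, the fingers measure 119 mm over their backs; the gripper's body (75 mm by 180 mm) begins 59 mm behind the grasp point.
Start: joints at [-1.388, 0.124, 1.65, -0, 1.367, -0.083], TCP at [0.171, -0.627, 0.215] pointing down, gripper open.
Joint ranges: [-2.61, 2.61], [-1.02, 2.33], [0.03, 2.71], [-1.35, 4.49], [0.32, 2.68], [-2.91, 2.91]. Speed limits (rad/s): [2.57, 2.57, 3.14, 3.14, 3.14, 3.14].

## Interface

Orientations are given as a unit quaternion [x, y, z, w].
In Python, from bench import robot gives the robot as it stands.
- The arm moves only by the shell command python3 -m crank 'ROWS'. ROWS is JSON, a list of rows, each a list of 7 numbers: the opening, from 0 (shut) to 1 (fully open), then the shift along the tool's x, y, z in cm, then the turn, a rotation vector about the tool's x, y, z in rad. A call has 1 to 5 rows; each row is the pose to reach, as a shift and turn from the pose commanded when the call began, along the tool's axes at that moment; what a row does not reach only later rows make up. A row lasts 1/12 s, in which the tool goes at most 41.7 mm and 7.16 degrees, less where a joint would pass 70% of its speed; a pose out of reach is approached as far as the arm can. A call with a gripper value outside its range is refused whole. The fingers move at their own pace and stop on an object; the grip force is fixed at half the most. Time passes only in rows, so rows that repeat a pose let the fingers close. It gives the time, the measured TCP pose, the force, the opening and the grip force at its end, in the units of the state.
- robot.state(): the state, without advancing time (a new reading comes with each control period).
- robot.camera(name): name is "scene" or "top" or "wrist"; returns a dict with "color" (384x512x3 uint8, red, green, blue), "range_z" (384x512 float32, m along the optical axis (not along the pixel's ray), 0 where there is no reading), "fovy" (degrees; the focal length in pixels is half the picture's height over the tangent of half this angle, whatever the lens; pixels are square), "cx", "cy" (the principal point, pixels), "R" (3x3) and "t" (3): a world point X has camera coordinates R X + t; the wrist camera has in their place "mount" (4x4, takes a point from camera to tool coordinates, whose origin is the TCP and whose axes are the flange's). Camera axes: x right, y down, z forward; pixel columns grow to the right and rows downward; lengths in m; the calibration is good to about 2 mm. A picture is of the moment at which its call begins: read the wrist's pose just before it.
- robot.sign_off(): hands the job in; it is judged then, once.
The state is a dict: "time_s": time; "joint_pos": joint angles; "dq": joint speeds; "tau": joint torques, N m; "tcp_pos": TCP position; "tool_rot": TCP orientation; "force": force on the tool from outside, world axes, zero at the start; "wrist_torque": the same for the moment, N m; "grip_width": finger opening in m; "finger_force": force on a finger pad.
Only numpy, scipy, OpenCV 4.12 (cv2) and the standard library are available. Lean on these libraries where they do the work, as an engineer would, in place of code of your own. Each camera call takes 0.05 s, during which the arm holds its last target. There are 200 camera calls.

## Working session

There is one attempt and no reset: what is moved stays moved. The work goes in short steps, Python scripts to look and compute and a shell command to move; the robot and the scene stay as the last step left them, time stands still between calls to the robot, and variables do not carry over. Pictures are saved under pics/ and viewed, at most 10 in all, crops included, and the job is handed in when it is done.

```bash
ls; mkdir -p pics; cat > h.py <<'E'
from bench import robot
import numpy as np, cv2
from scipy.spatial.transform import Rotation as Ro
def cam(n):
    s=robot.state(); c=robot.camera(n); h,w=c["range_z"].shape
    f=h/2/np.tan(np.radians(c["fovy"])/2)
    v,u=np.mgrid[:h,:w]; z=c["range_z"]
    P=np.stack([(u-c["cx"])*z/f,(v-c["cy"])*z/f,z],-1)
    if n=="wrist":
        M=np.array(c["mount"]); T=P@M[:3,:3].T+M[:3,3]
        W=T@Ro.from_quat(s["tool_rot"]).as_matrix().T+s["tcp_pos"]
    else: W=(P-np.array(c["t"]))@np.array(c["R"])
    W[z==0]=np.nan
    return c["color"],W
def save(n,im,k=1): cv2.imwrite("pics/%s.png"%n,cv2.resize(im[:,:,::-1],None,fx=k,fy=k,interpolation=cv2.INTER_CUBIC))
E
python3 - <<'E'
from h import *
for n in("scene","top"):
    c,W=cam(n); np.savez("%s.npz"%n,c=c,W=W); save(n,c,1.5)
print(robot.state())
E
```

```text
pics
{'time_s': 0.1, 'joint_pos': array([-1.38757146e+00,  1.24405117e-01,  1.65154068e+00, -3.62142709e-05,
        1.36751023e+00, -8.26032802e-02]), 'dq': array([-0.00145696, -0.00079144, -0.00348472, -0.00068425, -0.00078461,
        0.00036303]), 'tau': array([ 4.10691209e-04, -4.18880403e+01, -3.61097002e+01,  7.77467131e-02,
        4.61956544e-02, -7.26733720e-05]), 'tcp_pos': array([ 0.17061292, -0.62660018,  0.21353056]), 'tool_rot': array([ 9.91179004e-01,  1.32526653e-01, -6.45627115e-05, -9.29619224e-04]), 'force': array([0.05720893, 0.67355309, 0.14709148]), 'wrist_torque': array([ 0.07196113,  0.00524561, -0.00234431]), 'finger_force': 0.0, 'grip_width': 0.09484986865082548}
```

View pics/scene.png

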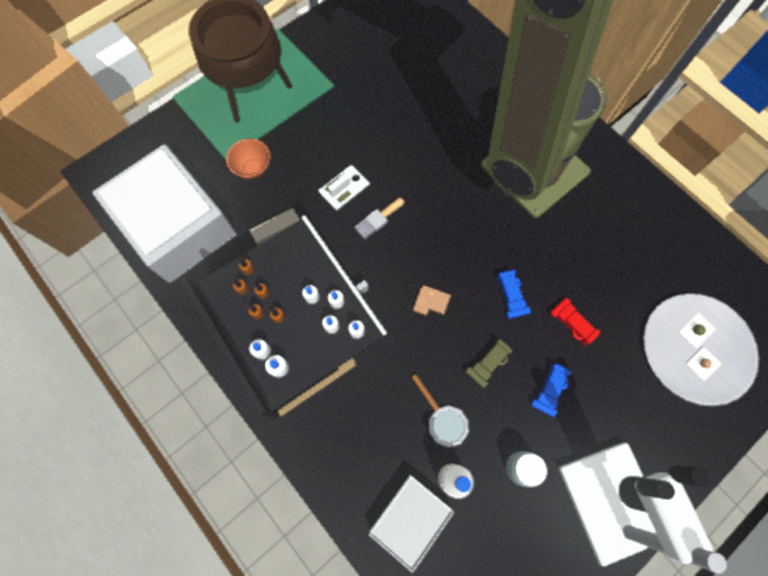

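View pics/top.png

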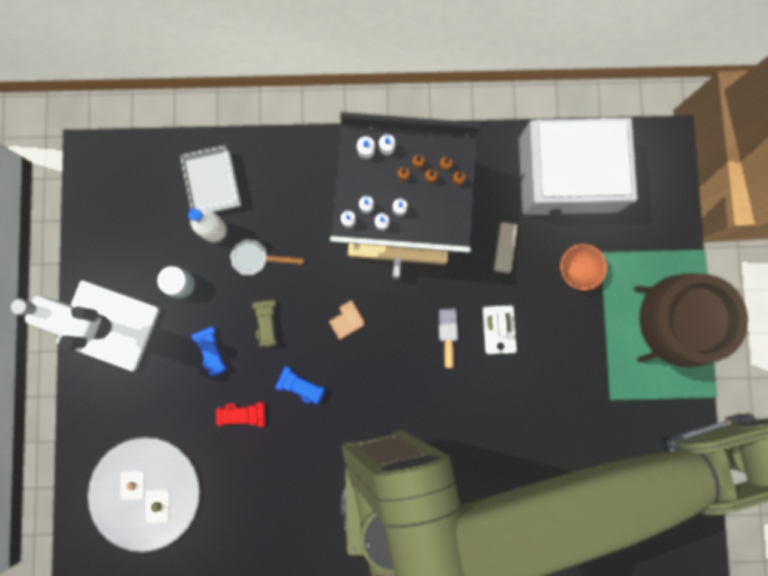

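The top view (its 1.5x pixels) shows the tray partly out under the shelf at (400,250), with the pull at (397,268). Three things are shaped like the axe besides the olive-bronze one at (265,323): blue at (208,350) and (300,386), and red at (240,415). Only the olive-bronze one fits. The mount plate is at (500,330), with its hole at (500,346). I'll confirm both in a crop and measure.

```bash
python3 - <<'E'
from h import *
d=np.load("top.npz"); c,W=d["c"],d["W"]
save("crop",np.hstack([c[185:250,145:210],c[185:250,300:365]]),5)
def box(n,u0,u1,v0,v1,z0,z1):
    R=W[v0:v1,u0:u1].reshape(-1,3); R=R[(R[:,2]>z0)&(R[:,2]<z1)]
    r=cv2.minAreaRect((R[:,:2]*1000).astype(np.float32)); print(n,len(R),R.mean(0).round(4),"z",R[:,2].max().round(4),r)
box("axe",160,192,195,236,.012,.06)
box("axeblock",160,192,195,236,.025,.06)
box("plate",315,350,198,242,.004,.07)
box("rib",315,350,198,242,.025,.07)
box("lip",215,318,150,170,.18,.23)
box("pull",256,272,172,190,.03,.09)
box("front",225,305,160,178,.04,.08)
for n in("whet",325,350,143,186),("brush",288,308,200,250),("sherd",215,245,198,228),("magn",150,205,155,186),("bowl",370,408,158,196): box(*n,.005,.09)
s=np.load("scene.npz");c,W=s["c"],s["W"]
box("pull2",234,250,184,198,.03,.09); box("lip2",200,260,140,226,.18,.22)
E
```

```text
axe 352 [0.4429 0.2908 0.0269] z 0.0429 ((439.4944763183594, 304.217041015625), (110.25563049316406, 78.33267974853516), 4.202037811279297)
axeblock 231 [0.4336 0.2892 0.0305] z 0.0429 ((439.3262939453125, 288.13653564453125), (104.59871673583984, 43.19245529174805), 4.62250280380249)
plate 622 [ 0.4133 -0.2748  0.0139] z 0.0589 ((410.6055908203125, -274.7769470214844), (126.70480346679688, 153.61361694335938), 88.49921417236328)
rib 86 [ 0.4229 -0.2738  0.0465] z 0.0589 ((423.12396240234375, -274.2302551269531), (16.37471580505371, 58.416038513183594), 86.33694458007812)
lip 1354 [ 0.6109 -0.0462  0.2129] z 0.2289 ((607.3720092773438, -34.68501281738281), (300.6914367675781, 58.16587448120117), 88.46561431884766)
pull 71 [ 0.5682 -0.0286  0.0587] z 0.0734 ((565.3380737304688, -25.713403701782227), (54.393089294433594, 46.41988754272461), 86.02132415771484)
front 316 [ 0.5932 -0.0308  0.0523] z 0.0734 ((590.5982055664062, -30.724594116210938), (235.33436584472656, 49.30270004272461), 84.63545989990234)
whet 430 [ 0.6125 -0.2977  0.0213] z 0.0343 ((617.60205078125, -301.8203125), (89.
[... 213 characters left out ...]
0.4439 0.0962 0.0116] z 0.0238 ((445.5668029785156, 100.26278686523438), (106.4168701171875, 102.53515625), 88.88813018798828)
magn 548 [0.6062 0.3078 0.0096] z 0.0217 ((609.6503295898438, 291.6573486328125), (200.3966522216797, 112.4308090209961), 88.62103271484375)
bowl 720 [ 0.5588 -0.4872  0.0246] z 0.0579 ((562.9705810546875, -489.99920654296875), (137.31317138671875, 136.682373046875), 86.818603515625)
pull2 49 [ 0.5627 -0.0277  0.0589] z 0.0686 ((562.5029296875, -29.292606353759766), (14.274831771850586, 27.224369049072266), 84.81403350830078)
lip2 2099 [ 0.645  -0.0208  0.2121] z 0.22 ((665.2753295898438, -40.72895812988281), (299.62152099609375, 140.876220703125), 84.10166931152344)
```

View pics/crop.png

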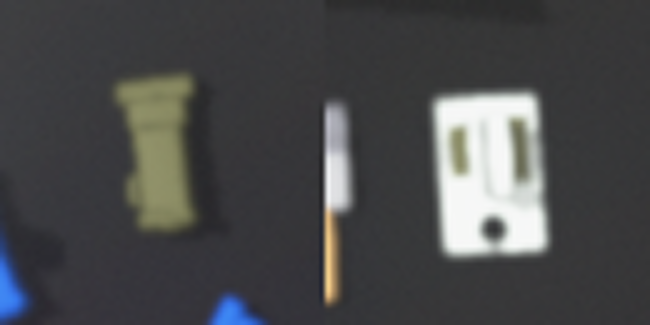

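Crop: the bronze axe is on the left, with its blade up (+x) at about (155,85). The white mount plate is on the right, with its hole at (493,229) facing the robot. Next I fit the cabinet yaw and the pull pose, and write a pose-to-shift helper.

```bash
cat >> h.py <<'E'
def R_(yaw,tilt=0): # deg; tool x ahead, z down, tilt leans hand back towards robot
    return Ro.from_euler('z',yaw,degrees=True)*Ro.from_quat([1,0,0,0])*Ro.from_euler('y',tilt,degrees=True)
def go(pos,yaw,tilt=0,s=None):
    if s is None:
        st=robot.state(); s=(st["tcp_pos"],Ro.from_quat(st["tool_rot"]))
    q=R_(yaw,tilt); p=np.array(pos,float)
    d=s[1].inv().apply(p-s[0])*100; r=(s[1].inv()*q).as_rotvec()
    print("shift",d.round(2),"rot",r.round(3),"rows>=",int(np.ceil(max(np.linalg.norm(d)/4.17,np.degrees(np.linalg.norm(r))/7.16))))
    return (p,q)
E
python3 - <<'E'
from h import *
d=np.load("top.npz"); c,W=d["c"].astype(int),d["W"]
def line(n,m):
    P=W[m]; P=P[~np.isnan(P[:,0])]; P=P[abs(P[:,2]-np.median(P[:,2]))<.015]
    vx=cv2.fitLine((P[:,:2]).astype(np.float32),cv2.DIST_HUBER,0,1e-4,1e-4).ravel()
    print(n,len(P),P.mean(0).round(4),"yaw-of-normal",(np.degrees(np.arctan2(vx[1],vx[0]))%180-90).round(2), "y range",P[:,1].min().round(3),P[:,1].max().round(3))
m=np.zeros(c.shape[:2],bool); m[156:170,216:320]=1
line("lip",m&(c.min(2)>170))
m=np.zeros_like(m); m[160:178,228:302]=1
tan=(c[...,0]-c[...,2]>30)&(W[...,2]<.07)&(W[...,2]>.03); line("front",m&tan)
m=np.zeros_like(m); m[174:188,256:272]=1
line("pull",m&(W[...,2]>.045))
s=np.load("scene.npz"); c,W=s["c"].astype(int),s["W"]
m=np.zeros(c.shape[:2],bool); m[140:226,198:262]=1
line("lip2",m&(c.min(2)>170)&(W[...,2]<.23))
m=np.zeros_like(m); m[236:280,180:242]=1
tan=(c[...,0]-c[...,2]>30); line("front2",m&tan)
print(robot.state()["time_s"])
go([.50,-.03,.16],-4,20)
E
```

```text
lip 308 [ 0.5939 -0.0308  0.2167] yaw-of-normal -5.96 y range -0.18 0.115
front 339 [ 0.5958 -0.0312  0.0491] yaw-of-normal -5.6 y range -0.149 0.087
pull 43 [ 0.5603 -0.0276  0.0647] yaw-of-normal 77.47 y range -0.035 -0.02
lip2 243 [ 0.6072 -0.0205  0.2199] yaw-of-normal -6.02 y range -0.182 0.115
front2 85 [0.7834 0.0823 0.043 ] yaw-of-normal 84.08 y range 0.073 0.093
0.1
shift [ 47.45 -48.9    5.45] rot [-0.06   0.346  0.332] rows>= 17
```

```bash
for i in 1 2 3 4; do python3 -m crank '[[1,4,-4.1,0.5,0,0,0],[1,8,-8.2,0.9,0,0,0],[1,11,-11.3,1.3,0,0,0],[1,12,-12.3,1.4,0,0,0]]' | tail -c 300; done; python3 -m crank '[[1,0,0,0,-0.015,0.087,0.083],[1,0,0,0,-0.03,0.17,0.166],[1,0,0,0,-0.045,0.26,0.25],[1,0,0,0,-0.06,0.346,0.34],[1,0,0,0,-0.06,0.346,0.34]]'
python3 - <<'E'
from h import *
c,W=cam("wrist"); save("w1",c,1.2); np.savez("w1.npz",c=c,W=W)
s=robot.state();print(s["tcp_pos"],R_(-5.8,20).as_quat(),s["tool_rot"])
a=go([.556,-.028,.10],-5.8,20); go([.556+.006,-.0286,.029],-5.8,20,a)
E
```

```text
time_s: 0.43
tcp_pos: [0.2516, -0.4801, 0.2001]
tool_rot: [0.991, 0.132, -0.0, -0.001]
force: [1.1, 0.0, 0.7]
grip_width: 0.095
finger_force: 0.0
time_s: 0.77
tcp_pos: [0.3323, -0.3347, 0.187]
tool_rot: [0.991, 0.132, -0.0, -0.0]
force: [1.5, -0.8, 0.7]
grip_width: 0.0952
finger_force: 0.0
time_s: 1.1
tcp_pos: [0.413, -0.1895, 0.1736]
tool_rot: [0.991, 0.132, 0.0, 0.0]
force: [0.9, -1.1, -0.1]
grip_width: 0.0955
finger_force: 0.0
time_s: 1.43
tcp_pos: [0.4937, -0.0442, 0.1601]
tool_rot: [0.991, 0.133, -0.0, 0.0]
force: [1.1, -0.7, 0.2]
grip_width: 0.0952
finger_force: 0.0
time_s: 1.85
tcp_pos: [0.4903, -0.0453, 0.1576]
tool_rot: [0.984, -0.039, 0.172, 0.006]
force: [-0.6, -0.4, -0.4]
grip_width: 0.0953
finger_force: 0.0
[ 0.49144917 -0.04578834  0.1588659 ] [ 0.98354657 -0.04982432  0.1734258   0.00878537] [ 0.98433134 -0.0372783   0.17221609  0.00661553]
shift [ 3.93 -2.26  7.68] rot [-0.009  0.003  0.024] rows>= 3
shift [-1.86 -0.    6.88] rot [0. 0. 0.] rows>= 2
```

View pics/w1.png

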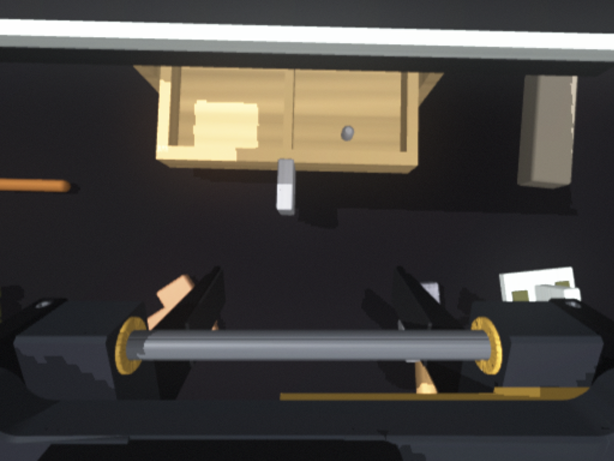

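The wrist view shows the tray front edge at row 165, the pull fin at (287,185) and the pin at (347,132), under the bright lip. Next I measure the fin.

```bash
python3 - <<'E'
from h import *
d=np.load("w1.npz"); c,W=d["c"].astype(int),d["W"]
def P(u0,u1,v0,v1): 
    R=W[int(v0/1.2):int(v1/1.2),int(u0/1.2):int(u1/1.2)].reshape(-1,3); return R[~np.isnan(R[:,0])]
R=P(272,300,155,218); R=R[(R[:,2]>.058)&(R[:,2]<.075)]; print("fin",len(R),R.min(0).round(4),R.max(0).round(4),R.mean(0).round(4))
for a,b in((160,270),(305,412)):
    R=P(a,b,152,168); R=R[abs(R[:,2]-.051)<.006]; print("fronttop",R.mean(0).round(4),R[:,0].min().round(4))
R=P(341,353,126,138); R=R[R[:,2]>.034];print("pin",R.mean(0).round(4))
R=P(20,600,25,58); R=R[R[:,2]>.17]; v=cv2.fitLine(R[:,:2].astype(np.float32),cv2.DIST_HUBER,0,1e-4,1e-4).ravel(); print("lip",R.mean(0).round(4),R.min(0).round(3),v)
E
```

```text
fin 591 [ 0.5445 -0.0402  0.0581] [ 0.5889 -0.0228  0.0679] [ 0.5666 -0.0318  0.0654]
fronttop [0.5997 0.0286 0.0519] 0.5912
fronttop [ 0.5879 -0.0993  0.0521] 0.5778
pin [ 0.6167 -0.0922  0.0419]
lip [ 0.5934 -0.0542  0.2174] [ 0.578 -0.177  0.206] [ 0.08742858  0.9961708   0.5921357  -0.05580173]
```

```bash
python3 - <<'E'
from h import *
a=go([.543,-.030,.099],-5.4,20); a=go([.568,-.032,.030],-5.4,20,a); go([.568-.075,-.032+.007,.03],-5.4,20,a)
E
```

```text
shift [ 2.69 -1.97  7.34] rot [-0.006  0.003  0.017] rows>= 2
shift [-0.   -0.04  7.34] rot [0. 0. 0.] rows>= 2
shift [-7.08  0.01 -2.58] rot [0. 0. 0.] rows>= 2
```

```bash
python3 -m crank '[[1,1.4,-1,3.7,-0.006,0.003,0.017],[1,2.7,-2,7.3,-0.006,0.003,0.017],[1,2.7,-2,9.5,-0.006,0.003,0.017],[1,2.7,-2,12,-0.006,0.003,0.017],[1,2.7,-2,14.7,-0.006,0.003,0.017]]'; python3 -m crank '[[0,0,0,0,0,0,0],[0,0,0,0,0,0,0],[0,0,0,0,0,0,0],[0,0,0,0,0,0,0],[0,0,0,0,0,0,0]]';python3 -m crank '[[0,0,0,0,0,0,0],[0,0,0,0,0,0,0]]'
python3 -m crank '[[0,-1.9,0,-0.7,0,0,0],[0,-3.8,0,-1.4,0,0,0],[0,-5.6,0,-2.05,0,0,0],[0,-7.2,0,-2.6,0,0,0],[0,-7.2,0,-2.6,0,0,0]]'
```

```text
time_s: 2.32
tcp_pos: [0.5724, -0.0324, 0.0312]
tool_rot: [0.983, -0.046, 0.175, 0.008]
force: [0.9, -0.6, 0.3]
grip_width: 0.0952
finger_force: 0.0
time_s: 2.73
tcp_pos: [0.5717, -0.0326, 0.034]
tool_rot: [0.983, -0.047, 0.177, 0.009]
force: [-0.4, 0.8, -0.4]
grip_width: 0.0671
finger_force: 0.0
time_s: 2.9
tcp_pos: [0.571, -0.0324, 0.033]
tool_rot: [0.983, -0.047, 0.176, 0.008]
force: [0.4, 0.6, 0.4]
grip_width: 0.0537
finger_force: 0.0
time_s: 3.32
tcp_pos: [0.4914, -0.0245, 0.0302]
tool_rot: [0.984, -0.047, 0.174, 0.008]
force: [0.7, 0.0, 0.1]
grip_width: 0.0206
finger_force: 0.0
```

The fingers are slow (about 80 mm/s), so they hadn't closed and the tray didn't move. I'll reopen, go back and wait for the close.

```bash
python3 -m crank '[[0.5,0,0,0,0,0,0],[0.5,0,0,0,0,0,0],[0.5,0,0,0,0,0,0],[0.5,0,0,0,0,0,0],[0.5,0,0,0,0,0,0]]'|grep width; python3 -m crank '[[0.5,1.9,0,0.7,0,0,0],[0.5,3.8,0,1.4,0,0,0],[0.5,5.6,0,2.05,0,0,0],[0.5,6.9,0,2.5,0,0,0],[0,6.9,0,2.5,0,0,0]]';python3 -m crank '[[0,0,0,0,0,0,0],[0,0,0,0,0,0,0],[0,0,0,0,0,0,0],[0,0,0,0,0,0,0],[0,0,0,0,0,0,0]]' | grep -E 'width|finger'; python3 -m crank '[[0,0,0,0,0,0,0],[0,0,0,0,0,0,0]]'
```

```text
grip_width: 0.0457
time_s: 4.15
tcp_pos: [0.5702, -0.0325, 0.0324]
tool_rot: [0.983, -0.047, 0.176, 0.008]
force: [0.6, -0.7, 1.0]
grip_width: 0.0449
finger_force: 0.0
grip_width: 0.0137
finger_force: 30.0
time_s: 4.73
tcp_pos: [0.5666, -0.031, 0.0313]
tool_rot: [0.983, -0.048, 0.175, 0.007]
force: [0.7, 5.0, 1.4]
grip_width: 0.0137
finger_force: 30.0
```

Gripped. Tray travel left is roughly 0.07; I pull slowly, watching the force.

```bash
python3 -m crank '[[0,-1.2,0,-0.45,0,0,0],[0,-2.4,0,-0.9,0,0,0],[0,-3.6,0,-1.3,0,0,0],[0,-4.8,0,-1.75,0,0,0],[0,-5.6,0,-2.05,0,0,0]]';  python3 -m crank '[[0,-0.4,0,-0.15,0,0,0],[0,-0.8,0,-0.3,0,0,0],[0,-1.1,0,-0.4,0,0,0],[0,-1.1,0,-0.4,0,0,0]]'
```

```text
time_s: 5.15
tcp_pos: [0.507, -0.0248, 0.0314]
tool_rot: [0.983, -0.048, 0.175, 0.007]
force: [2.6, 9.1, -2.0]
grip_width: 0.0137
finger_force: 30.0
time_s: 5.48
tcp_pos: [0.4955, -0.0236, 0.0314]
tool_rot: [0.983, -0.048, 0.175, 0.007]
force: [-0.0, 9.3, 0.6]
grip_width: 0.0142
finger_force: 30.0
```

```bash
python3 -m crank '[[0,-0.3,0,-0.1,0,0,0],[0,-0.6,0,-0.2,0,0,0],[0,-0.9,0,-0.33,0,0,0]]' | grep -E "tcp|^force";  python3 -m crank '[[0,-0.2,0,-0.07,0,0,0],[0,-0.4,0,-0.15,0,0,0]]'| grep -E "tcp|^force"
```

```text
tcp_pos: [0.4902, -0.0231, 0.032]
force: [34.3, 9.8, -30.0]
tcp_pos: [0.4865, -0.0227, 0.0323]
force: [36.0, 9.4, -29.5]
```

End stop reached. I release, back off and measure the tray.

```bash
python3 -m crank '[[0.6,0,0,0,0,0,0],[0.6,0,0,0,0,0,0],[0.6,0,0,0,0,0,0],[0.6,0,0,0,0,0,0],[0.6,0,0,0,0,0,0]]'|grep width; python3 -m crank '[[1,0,0,-4,0,0,0],[1,0,0,-8,0,0,0],[1,0,0,-12,0,0,0],[1,0,0,-15,0,0,0],[1,0,0,-15,0,0,0]]'
python3 - <<'E'
from h import *
c,W=cam("wrist"); save("w2",c,1.2); np.savez("w2.npz",c=c,W=W); t=cam("top"); np.savez("top2.npz",c=t[0],W=t[1])
E
```

```text
grip_width: 0.0418
time_s: 6.73
tcp_pos: [0.4337, -0.0196, 0.1809]
tool_rot: [0.982, -0.047, 0.182, 0.009]
force: [1.0, -0.6, 0.9]
grip_width: 0.0753
finger_force: 0.0
```

View pics/w2.png

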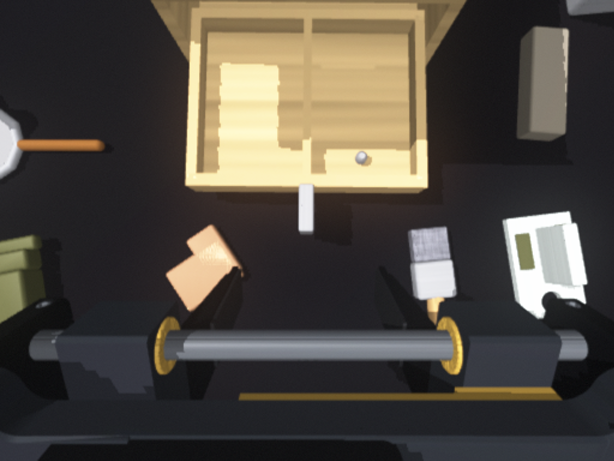

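The tray is fully out: front wall at row 187, pin at (362,157), divider at column 307, fin at (306,210). The mount is at (545,260).

```bash
python3 - <<'E'
from h import *
d=np.load("w2.npz"); W=d["W"]
def P(u0,u1,v0,v1): 
    R=W[int(v0/1.2):int(v1/1.2),int(u0/1.2):int(u1/1.2)].reshape(-1,3); return R[~np.isnan(R[:,0])]
R=P(294,318,180,236); R=R[(R[:,2]>.06)]; print("fin",R.min(0).round(4),R.max(0).round(4),R.mean(0).round(4))
L=P(195,290,176,190);L=L[abs(L[:,2]-.052)<.004].mean(0); Q=P(325,420,176,190);Q=Q[abs(Q[:,2]-.052)<.004].mean(0)
print("front mid-thickness",L.round(4),Q.round(4),"yaw",np.degrees(np.arctan2(Q[0]-L[0],L[1]-Q[1])))
R=P(354,369,148,166); R=R[R[:,2]>.036];print("pin",R.mean(0).round(4),len(R))
R=P(302,314,20,170); R=R[R[:,2]>.047]; v=cv2.fitLine(R[:,:2].astype(np.float32),cv2.DIST_HUBER,0,1e-4,1e-4).ravel(); print("div",R.mean(0).round(4),v)
d=np.load("top2.npz"); c,W=d["c"],d["W"]; save("crop2",np.hstack([c[185:250,145:210],c[185:250,300:365]]),4)
hsv=cv2.cvtColor(c,cv2.COLOR_RGB2HSV)
def rect(n,m):
    m=cv2.morphologyEx(m.astype(np.uint8),cv2.MORPH_OPEN,np.ones((2,2))); R=W[m>0]; R=R[~np.isnan(R[:,0])]
    print(n,len(R),R.mean(0).round(4),cv2.minAreaRect((R[:,:2]*1000).astype(np.float32)))
box=np.zeros(c.shape[:2],bool); box[190:242,315:352]=1; rect("plate",box&(c.min(2)>110))
box[:]=0; box[193:238,158:196]=1; rect("axe",box&(hsv[...,0]>20)&(hsv[...,0]<45)&(hsv[...,1]>70)&(hsv[...,2]>60))
W1=np.load("w2.npz")["W"]; R=W1[165:285,410:500].reshape(-1,3); R=R[R[:,2]>.035]; print("rib w",len(R),R.mean(0),cv2.minAreaRect((R[:,:2]*1000).astype(np.float32)))
E
```

```text
fin [ 0.4724 -0.033   0.0604] [ 0.5175 -0.0156  0.0676] [ 0.4949 -0.0239  0.0655]
front mid-thickness [0.5286 0.0359 0.0525] [ 0.516  -0.0906  0.0525] yaw -5.706795006786392
pin [ 0.5441 -0.0849  0.0414] 82
div [ 0.6114 -0.0361  0.0525] [ 0.99450225 -0.10471523  0.61144215 -0.03611361]
plate 644 [ 0.4091 -0.2781  0.0119] ((409.6940612792969, -280.128662109375), (119.58611297607422, 80.7711181640625), 1.913428783416748)
axe 208 [0.443  0.2849 0.0277] ((437.8785400390625, 289.0179443359375), (101.99099731445312, 40.56937789916992), 2.605442762374878)
rib w 3859 [ 0.42559143 -0.13772193  0.21402322] ((423.7401123046875, -175.07855224609375), (59.95115661621094, 222.47935485839844), 1.5788249969482422)
```

```bash
python3 - <<'E'
from h import *
print(np.array(robot.camera("wrist")["mount"]).round(3))
a=go([.33,-.276,.18],2,32)
E
```

```text
[[ 0.001 -0.957 -0.291  0.082]
 [ 1.     0.001  0.     0.001]
 [ 0.    -0.291  0.957 -0.171]
 [ 0.     0.     0.     1.   ]]
shift [-6.84 26.55 -3.36] rot [ 0.058  0.205 -0.118] rows>= 7
```

```bash
python3 -m crank '[[1,-1,4,-0.5,0,0,0],[1,-2,8,-1,0,0,0],[1,-3,12,-1.5,0,0,0],[1,-4,16,-2,0,0,0],[1,-5,19.5,-2.5,0,0,0]]' >/dev/null; python3 -m crank '[[1,-1,3.5,-0.5,0.02,0.08,-0.04],[1,-1.8,7,-0.9,0.04,0.16,-0.08],[1,-1.8,7,-0.9,0.06,0.24,-0.12],[1,-1.8,7,-0.9,0.07,0.31,-0.12],[1,-1.8,7,-0.9,0.07,0.31,-0.12]]'
python3 - <<'E'
from h import *
c,W=cam("wrist"); save("w3",c,1.2); np.savez("w3.npz",c=c,W=W); s=robot.state(); print(s["joint_pos"].round(2),s["tcp_pos"])
E
```

```text
time_s: 7.72
tcp_pos: [0.3273, -0.2762, 0.1756]
tool_rot: [0.946, 0.015, 0.325, -0.011]
force: [-0.5, 0.2, -1.9]
grip_width: 0.095
finger_force: 0.0
[-1.26 -0.64  2.44  0.68  1.23  0.09] [ 0.32811427 -0.27561587  0.17648525]
```

View pics/w3.png

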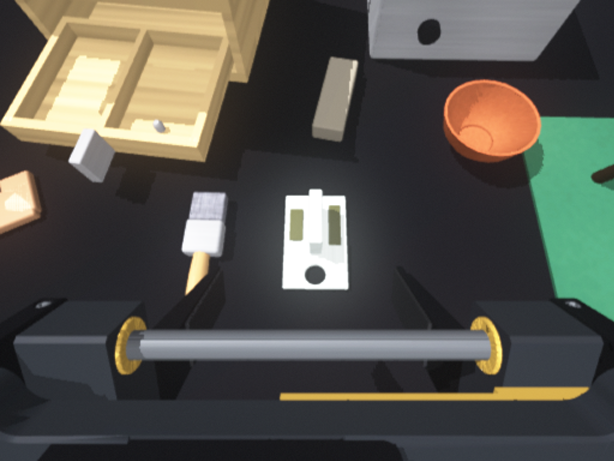

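The mount lies ahead of the hand, with its hole at (315,274), rib top around (316,205), and finds on either side of the rib.

```bash
python3 - <<'E'
from h import *
d=np.load("w3.npz"); c,W=d["c"],d["W"]
def P(u0,u1,v0,v1): 
    s=np.s_[int(v0/1.2):int(v1/1.2),int(u0/1.2):int(u1/1.2)]; return W[s].reshape(-1,3),c[s].reshape(-1,3)
R,C=P(300,330,183,260); R=R[(R[:,2]>.046)&(R[:,2]<.06)]; rr=cv2.minAreaRect((R[:,:2]*1000).astype(np.float32)); print("rib",len(R),R.mean(0).round(4),rr)
R,C=P(275,355,180,295); m=(C.min(1)>150)&(R[:,2]<.013); print("plate",cv2.minAreaRect((R[m][:,:2]*1000).astype(np.float32)),np.median(R[m][:,2]))
R,C=P(302,328,262,287); m=(C.max(1)<70); print("hole",m.sum(),R[m].mean(0).round(4))
s=robot.state(); q=Ro.from_quat(s["tool_rot"]).as_matrix(); print("tool x yaw",np.degrees(np.arctan2(q[1,0],q[0,0])),"tilt",np.degrees(np.arcsin(q[0,2])))
E
```

```text
rib 518 [ 0.4239 -0.2793  0.0502] ((425.5881652832031, -279.0377502441406), (58.624725341796875, 13.824166297912598), 1.2210439443588257)
plate ((421.28619384765625, -279.516845703125), (124.468017578125, 73.1231918334961), 1.4507014751434326) 0.00840739362289289
hole 0 [nan nan nan]
tool x yaw 1.5855941381614105 tilt 37.75148116565845<stdin>:7: RuntimeWarning: Mean of empty slice.
  ret = um.true_divide(
```

```bash
python3 - <<'E'
from h import *
W=np.load("w3.npz")["W"]; print(W[226:231,260:265].reshape(-1,3).mean(0).round(4))
a=go([.361,-.2805,.101],1.3,38); a=go([.4221,-.279,.022],1.3,38,a)
E
```

```text
[ 0.3768 -0.2802  0.0007]
shift [-2.04  0.69  7.96] rot [-0.016  0.004  0.004] rows>= 2
shift [-0.05 -0.01  9.99] rot [0. 0. 0.] rows>= 3
```

```bash
python3 -m crank '[[0.6,-1,0.35,4,-0.016,0.004,0.004],[0.6,-2.1,0.7,8,-0.016,0.004,0.004],[0.6,-2.1,0.7,11.5,-0.016,0.004,0.004],[0.6,-2.1,0.7,15,-0.016,0.004,0.004],[0.6,-2.1,0.7,17.9,-0.016,0.004,0.004]]' ; python3 -m crank '[[0.4,0,0,0,0,0,0],[0,0,0,0,0,0,0],[0,0,0,0,0,0,0],[0,0,0,0,0,0,0],[0,0,0,0,0,0,0]]' ;python3 -m crank '[[0,0,0,0,0,0,0],[0,0,0,0,0,0,0],[0,0,0,0,0,0,0],[0,0,0,0,0,0,0]]'
```

```text
time_s: 8.18
tcp_pos: [0.4255, -0.2752, 0.0235]
tool_rot: [0.945, 0.016, 0.326, -0.003]
force: [0.5, -0.0, 0.0]
grip_width: 0.0671
finger_force: 0.0
time_s: 8.6
tcp_pos: [0.4247, -0.2792, 0.0287]
tool_rot: [0.944, 0.016, 0.328, 0.0]
force: [0.5, -0.4, 0.4]
grip_width: 0.034
finger_force: 0.0
time_s: 8.93
tcp_pos: [0.4244, -0.2788, 0.0275]
tool_rot: [0.945, 0.015, 0.328, -0.001]
force: [-4.1, 0.5, 4.9]
grip_width: 0.0141
finger_force: 30.0
```

```bash
python3 - <<'E'
from h import *
s=robot.state(); q=Ro.from_quat(s["tool_rot"]); m=q.as_matrix(); t=np.degrees(np.arcsin(m[0,2])); y=np.degrees(np.arctan2(m[1,0],m[0,0])); print(t,y,s["tcp_pos"])
a=(s["tcp_pos"],q)
a=go([.4244,-.279,.13],y,t,a); a=go([.50,-.081,.13],y,t,a); a=go([.50,-.081,.13],-5.8,t,a); a=go([.5967,-.0905,.093],-5.8,t,a)
E
python3 -m crank '[[0,-2,0,-2.5,0,0,0],[0,-4,0,-5,0,0,0],[0,-6.2,0,-8,0,0,0],[0,-6.3,0,-8.1,0,0,0]]'
python3 - <<'E'
from h import *
c,W=cam("wrist"); save("w4",c,1.2); np.savez("w4.npz",c=c,W=W)
E
```

```text
38.28693472956033 2.012319910860051 [ 0.42438537 -0.27875827  0.02753712]
shift [ 6.35  0.11 -8.04] rot [ 0.01 -0.   -0.  ] rows>= 3
shift [  6.48 -19.52   5.11] rot [0. 0. 0.] rows>= 6
shift [0. 0. 0.] rot [-0.084  0.     0.107] rows>= 2
shift [ 5.33 -0.03  8.92] rot [0. 0. 0.] rows>= 3
time_s: 9.27
tcp_pos: [0.321, -0.2826, 0.0516]
tool_rot: [0.945, 0.013, 0.327, 0.001]
force: [-0.0, 0.4, -2.5]
grip_width: 0.0138
finger_force: 30.0
```

View pics/w4.png

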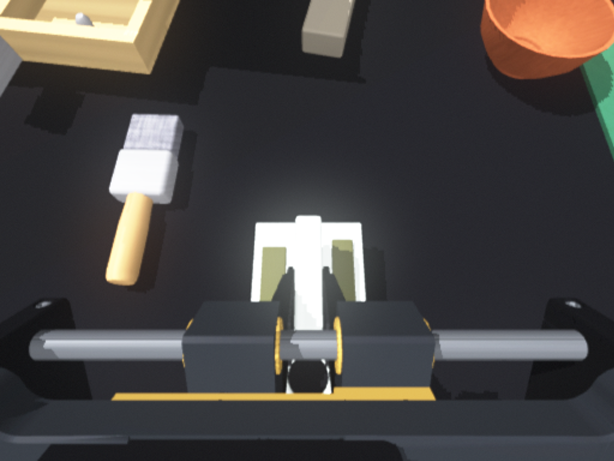

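The mount is held squarely, with its rib between the pads and its hole visible at (308,377). I typed the x sign wrong, so the hand went back rather than straight up; no harm done. Now I measure the plate in the hand.

```bash
python3 - <<'E'
from h import *
d=np.load("w4.npz"); c,W=d["c"],d["W"]
s=robot.state(); q=Ro.from_quat(s["tool_rot"]); p=s["tcp_pos"]; print(p)
def P(u0,u1,v0,v1): 
    k=np.s_[int(v0/1.2):int(v1/1.2),int(u0/1.2):int(u1/1.2)]; R=W[k].reshape(-1,3); ok=~np.isnan(R[:,0]); return R[ok]
R=P(250,285,222,290); R=np.vstack([R,P(335,365,222,290)]); A=np.c_[R[:,:2]-p[:2],np.ones(len(R))]; m=(R[:,2]>.02)&(R[:,2]<.05)
k=np.linalg.lstsq(A[m],R[m,2],rcond=None)[0]; print("plate top slope",k, "front x",np.percentile(R[m][:,0],98),m.sum())
R=P(296,322,212,262); print("rib top front",R[R[:,2]>.06].max(0),R[R[:,2]>.06].mean(0))
R=P(285,330,358,398); print("hole region z",np.percentile(R[:,2],[5,25,50,75,95]).round(3)); hm=(R[:,2]<.012); print("through hole pts",hm.sum(),R[hm].mean(0))
y=np.degrees(np.arctan2(q.as_matrix()[1,0],q.as_matrix()[0,0])); t=np.degrees(np.arcsin(q.as_matrix()[0,2])); print(y,t)
a=(p,q); a=go([.35,-.282,.13],y,t,a); a=go([.49,-.081,.13],y,t,a); a=go([.49,-.081,.13],-5.8,t,a)
E
```

```text
[ 0.32245898 -0.2824283   0.05155925]
plate top slope [-0.06731642 -0.01058307  0.03563538] front x 0.3654991150320526 2556
rib top front [ 0.35301613 -0.27518737  0.07675777] [ 0.33994292 -0.28224909  0.07463606]
hole region z [-0.     0.     0.001  0.091  0.147]
through hole pts 816 [ 0.27044454 -0.28453621  0.00070241]
1.8029171576229333 38.20978122309142
shift [ 7.02  0.1  -4.46] rot [0.012 0.    0.   ] rows>= 2
shift [ 11.49 -19.65   9.05] rot [0. 0. 0.] rows>= 6
shift [0. 0. 0.] rot [-0.082  0.     0.104] rows>= 2
```

```bash
python3 -m crank '[[0,3.5,0,-2.2,0,0,0],[0,7,0,-4.5,0,0,0],[0,8.5,-3.2,-3,0,0,0],[0,10,-6.3,-1.5,0,0,0],[0,11.2,-9,-0.5,0,0,0]]'|grep tcp;python3 -m crank '[[0,2.5,-3.3,1.5,0,0,0],[0,4.5,-6.6,3,0,0,0],[0,6,-9,4.2,0,0,0],[0,7.3,-10.7,5,0,0,0],[0,7.3,-10.7,5,0,0,0]]'|grep tcp; python3 -m crank '[[0,0,0,0,-0.04,0.02,0.05],[0,0,0,0,-0.08,0.04,0.1],[0,0,0,0,-0.08,0.04,0.1]]'
python3 - <<'E'
from h import *
c,W=cam("wrist"); np.savez("w5.npz",c=c,W=W); save("w5",c,1.2)
E
```

```text
tcp_pos: [0.4079, -0.186, 0.1239]
tcp_pos: [0.4933, -0.0729, 0.1282]
time_s: 10.4
tcp_pos: [0.4907, -0.0761, 0.1264]
tool_rot: [0.938, -0.044, 0.344, 0.018]
force: [-0.1, 0.4, -2.3]
grip_width: 0.0141
finger_force: 30.0
```

View pics/w5.png

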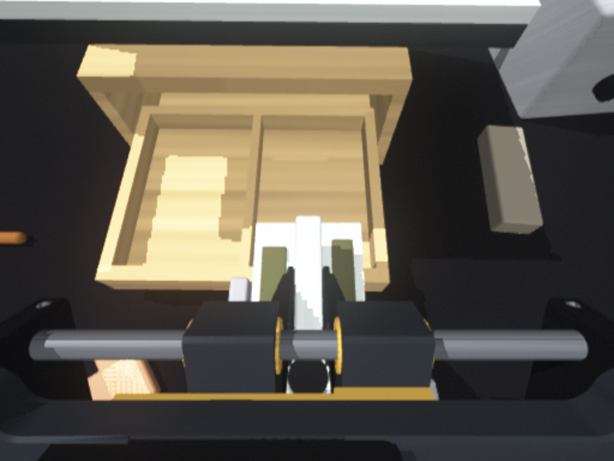

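The plate is held level above the tray front: plate front edge at row 222, rib at column 308. Divider and right wall are in view. Now I compute the plate in tray terms.

```bash
cat > m.py <<'E'
from h import *
import sys
d=np.load(sys.argv[1]); W=d["W"]
s=robot.state(); q=Ro.from_quat(s["tool_rot"]); p=np.array(s["tcp_pos"]); X=q.as_matrix()
y=np.degrees(np.arctan2(X[1,0],X[0,0])); t=np.degrees(np.arcsin(np.hypot(X[0,2],X[1,2]))); print("tcp",p.round(4),"yaw",y.round(2),"tilt",t.round(2))
def P(u0,u1,v0,v1):
    k=np.s_[int(v0/1.2):int(v1/1.2),int(u0/1.2):int(u1/1.2)]; R=W[k].reshape(-1,3); return R[~np.isnan(R[:,0])]
h=np.radians(y); e=np.array([[np.cos(h),np.sin(h)],[-np.sin(h),np.cos(h)]])
R=np.vstack([P(252,290,222,270),P(332,365,222,270)]); m=abs(R[:,2]-(p[2]-.017))<.014
k=np.linalg.lstsq(np.c_[(R[m][:,:2]-p[:2])@e.T,np.ones(m.sum())],R[m,2],rcond=None)[0]
L=(R[m][:,:2]-p[:2])@e.T
print("slope x,y",k.round(3),"front at",np.percentile(L[:,0],99).round(4),"y",np.percentile(L[:,1],[1,99]).round(4))
R=P(296,322,214,262); R=R[abs(R[:,2]-p[2]-.024)<.006]; L=(R[:,:2]-p[:2])@e.T; print("rib top",L.mean(0).round(4),L.max(0).round(4),R[:,2].mean().round(4))
E
cat > m5.py <<'E'
exec(open("m.py").read())
R=P(248,262,125,200); R=R[abs(R[:,2]-.052)<.004]; print("div",R.mean(0).round(4),cv2.fitLine(R[:,:2].astype(np.float32),2,0,.01,.01).ravel()[:2])
R=P(100,230,268,290); R=R[abs(R[:,2]-.052)<.003]; print("front wall",R.mean(0).round(4))
a=(p,q); a=go([.5967,-.0905,.093],-5.8,t,a); go([.5967,-.0905,.057],-5.8,t,a)
E
python3 m5.py w5.npz
```

```text
tcp [ 0.491  -0.0766  0.127 ] yaw -5.18 tilt 40.37
slope x,y [-0.063 -0.006  0.112] front at 0.0459 y [-0.0347  0.0345]
rib top [0.0178 0.    ] [0.0305 0.0068] 0.1501
div [ 0.6327 -0.0388  0.0523] [ 0.9952164  -0.09769462]
front wall [0.5289 0.0356 0.0524]
shift [5.91 0.37 9.49] rot [-0.001 -0.     0.008] rows>= 3
shift [-2.33  0.    2.74] rot [0. 0. 0.] rows>= 1
```

```bash
python3 -m crank '[[0,2,0.1,3,0,0,0.008],[0,3.9,0.2,6,0,-0.01,0.01],[0,5.8,0.4,9.5,0,-0.015,0.01],[0,5.8,0.4,9.5,0,-0.015,0.01],[0,5.8,0.4,9.5,0,-0.015,0.01]]'
python3 - <<'E'
from h import *
c,W=cam("wrist"); np.savez("w6.npz",c=c,W=W); save("w6",c[170:340,160:350],3)
E
python3 m.py w6.npz
```

```text
time_s: 10.87
tcp_pos: [0.5962, -0.093, 0.0893]
tool_rot: [0.941, -0.05, 0.335, 0.016]
force: [-0.8, 0.9, -2.3]
grip_width: 0.0142
finger_force: 30.0
tcp [ 0.5962 -0.0931  0.0917] yaw -6.16 tilt 39.4
slope x,y [-0.085 -0.     0.075] front at 0.0456 y [-0.0347  0.0345]
rib top [ 0.0185 -0.0004] [0.0314 0.0065] 0.1126
```

View pics/w6.png

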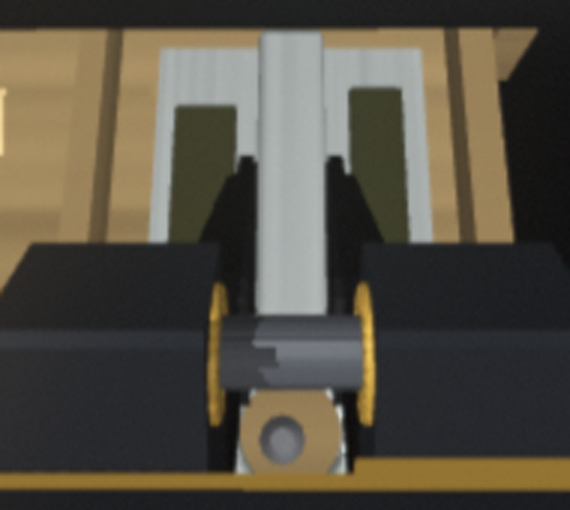

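The pin shows through the hole: pin at (283,440), hole centre near (291,437) in the crop. I intersect the rays to get the offset.

```bash
python3 - <<'E'
from h import *
d=np.load("w6.npz"); W=d["W"]; s=robot.state()
c=robot.camera("wrist"); M=np.array(c["mount"]); f=192/np.tan(np.radians(c["fovy"])/2); q=Ro.from_quat(s["tool_rot"])
o=q.apply(M[:3,3])+s["tcp_pos"]
def ray(u,v): return q.apply(M[:3,:3]@[(u-c["cx"])/f,(v-c["cy"])/f,1])
def at(u,v,z): r=ray(u,v); return o+r*(z-o[2])/r[2]
p=s["tcp_pos"]
for off in(.023,.027): print("hole mid-plate", at(257,315.7,p[2]-off+.004).round(4), at(257-17,315.7,p[2]-off+.004).round(4))
print("pin tip", at(254.3,316.7,.043).round(4), W[314:319,252:257].reshape(-1,3).mean(0).round(4))
E
```

```text
hole mid-plate [ 0.5466 -0.0887  0.0727] [ 0.5478 -0.0772  0.0727]
hole mid-plate [ 0.5465 -0.0886  0.0687] [ 0.5477 -0.077   0.0687]
pin tip [ 0.5454 -0.0864  0.043 ] [ 0.5458 -0.0861  0.0438]
```

```bash
python3 - <<'E'
from h import *
def fit(n,boxes,lo,hi):
    d=np.load(n); W,c=d["W"],d["c"]; R=[]
    for u0,u1,v0,v1 in boxes:
        k=np.s_[int(v0/1.2):int(v1/1.2),int(u0/1.2):int(u1/1.2)]; r=W[k].reshape(-1,3); R.append(r[c[k].reshape(-1,3).min(1)>110])
    R=np.vstack(R); R=R[(R[:,2]>lo)&(R[:,2]<hi)]; print(n,len(R),np.linalg.lstsq(np.c_[R[:,:2]-R[:,:2].mean(0),np.ones(len(R))],R[:,2],rcond=None)[0].round(4))
fit("w3.npz",[(285,300,196,290),(332,348,196,290)],.003,.016)
fit("w3.npz",[(305,326,190,250)],.043,.06)
fit("w6.npz",[(250,285,222,280),(335,368,222,280)],.05,.095)
fit("w6.npz",[(296,324,215,290)],.10,.13)
fit("w5.npz",[(296,324,215,290)],.13,.17)
a=go([.595,-.0907,.062],-5.8,39.4); a=go([.595,-.0907,.057],-5.8,39.4,a)
E
```

```text
w3.npz 1726 [0.0107 0.0063 0.0089]
w3.npz 523 [0.0124 0.0024 0.0501]
w6.npz 1129 [0.013  0.0031 0.0709]
w6.npz 1302 [0.0086 0.0039 0.1125]
w5.npz 1330 [0.0378 0.0262 0.1498]
shift [-2.16 -0.23  2.34] rot [ 0.002 -0.004 -0.005] rows>= 1
shift [-0.32  0.    0.39] rot [0. 0. 0.] rows>= 1
```

```bash
python3 -m crank '[[0,-0.7,-0.2,0.5,0,0,0],[0,-1.2,-0.23,1.15,0,0,0],[0,-1.7,-0.23,1.75,0,0,0],[0,-2.1,-0.23,2.25,0,0,0],[0,-2.1,-0.23,2.25,0,0,0]]'; python3 -m crank '[[0,-0.1,0,0.12,0,0,0],[0,-0.22,0,0.27,0,0,0],[0,-0.22,0,0.27,0,0,0]]'
```

```text
time_s: 11.38
tcp_pos: [0.5935, -0.0906, 0.0644]
tool_rot: [0.94, -0.05, 0.337, 0.016]
force: [-0.0, -1.3, -1.5]
grip_width: 0.0142
finger_force: 30.0
time_s: 11.63
tcp_pos: [0.5946, -0.0915, 0.0642]
tool_rot: [0.94, -0.05, 0.337, 0.016]
force: [-0.4, -0.0, -2.0]
grip_width: 0.0141
finger_force: 30.0
```

```bash
for i in 1 2 3; do python3 -m crank '[[0,-0.06,0,0.08,0,0,0],[0,-0.13,0,0.16,0,0,0],[0,-0.13,0,0.16,0,0,0]]' | grep -E "tcp|^force"; done
```

```text
tcp_pos: [0.5942, -0.0917, 0.0627]
force: [-0.1, 0.4, -2.0]
tcp_pos: [0.5938, -0.092, 0.0613]
force: [-0.1, 0.2, -2.1]
tcp_pos: [0.5935, -0.0922, 0.0601]
force: [-0.2, 1.3, -0.7]
```

```bash
python3 -m crank '[[0,-0.06,0,0.08,0,0,0],[0,-0.06,0,0.08,0,0,0]]' | grep -E "tcp|^force"; python3 - <<'E'
from h import *
c,W=cam("wrist"); np.savez("w7.npz",c=c,W=W)
k=np.s_[179:240,247:270]; R=W[k].reshape(-1,3); R=R[abs(R[:,2]-.082)<.012]; print("rib top",R.mean(0).round(4),np.linalg.lstsq(np.c_[R[:,:2]-R[:,:2].mean(0),np.ones(len(R))],R[:,2],rcond=None)[0].round(4))
save("w7",c[290:340,220:300],6)
for v in range(298,336,3): print(v,(W[v,238:278:3,2]*1000).round(0).astype(int))
E
```

```text
tcp_pos: [0.5935, -0.0924, 0.0597]
force: [1.1, 0.2, -2.0]
rib top [ 0.6045 -0.0946  0.0828] [0.0245 0.0662 0.0828]
298 [152 149 150 150 149 151 149 149 150 151 150 150 149 150]
301 [110  98  39  31  31  31  31  31  30  31  30  97 102 123]
304 [109  97  30  32  31  39  31  30  31  30  31  95 102 122]
307 [107  30  30  30  41  42  42  41  31  32  30  32 102 122]
310 [108  31  31  43  45  43  44  42  31  29  31  31 101 121]
313 [108  30  32  41  44  44  45  42  39  31  32  32 100 121]
316 [108  31  33  42  44  44  44  42  32  31  30  30  40 121]
319 [107  30  29  41  41  43  43  41  31  32  30  32  40 119]
322 [108  32  30  31  31  40  41  30  30  32  30  31  40 120]
325 [106  41  31  31  31  30  30  31  32  30  31  39  39 120]
328 [154 152 155 153 154 153 155 154 154 153 153 154 153 154]
331 [156 156 155 155 154 155 156 155 155 156 155 154 155 154]
334 [162 162 163 165 164 163 162 163 162 163 162 161 162 162]
```

The pin is inside the hole with about 2 mm of offset, and the plate is about 3 mm above the floor. I lower it the rest and release.

```bash
for i in 1 2; do python3 -m crank '[[0,-0.05,-0.03,0.06,0,0,0],[0,-0.1,-0.06,0.12,0,0,0],[0,-0.1,-0.06,0.12,0,0,0]]' | grep -E "tcp|^force"; done
```

```text
tcp_pos: [0.5933, -0.092, 0.0588]
force: [0.2, -0.7, -2.3]
tcp_pos: [0.5934, -0.0918, 0.0585]
force: [-0.7, -0.1, -0.5]
```

```bash
python3 -m crank '[[0,-0.06,0,0.08,0,0,0],[0,-0.12,0,0.16,0,0,0],[0,-0.12,0,0.16,0,0,0]]' | grep -E "tcp|^force";python3 - <<'E'
from h import *
c,W=cam("wrist")
k=np.s_[179:240,247:270]; R=W[k].reshape(-1,3); R=R[abs(R[:,2]-.082)<.012]; print("rib top",R.mean(0).round(4))
E
```

```text
tcp_pos: [0.5939, -0.092, 0.0583]
force: [-1.0, 2.3, 4.4]
rib top [ 0.605  -0.0942  0.0814]
```

On the floor (force up by 6 N). Release and back out along the tool axis.

```bash
python3 -m crank '[[0.4,0,0,0,0,0,0],[0.4,0,0,0,0,0,0],[0.4,0,0,0,0,0,0],[0.4,0,0,0,0,0,0],[0.4,0,0,0,0,0,0]]'|grep -E "width|finger"; python3 -m crank '[[0.4,0,0,-2.5,0,0,0],[0.4,0,0,-6,0,0,0],[0.4,0,0,-10,0,0,0],[0.4,-0.5,0,-13,0,0,0],[0.4,-0.5,0,-13,0,0,0]]'
python3 - <<'E'
from h import *
c,W=cam("wrist"); np.savez("w8.npz",c=c,W=W); print(c.shape)
m=(W[...,2]>.072)&(W[...,2]<.09); ys,xs=np.nonzero(m); R=W[m]; k=(R[:,0]>.5)&(R[:,0]<.65)&(abs(R[:,1]+.09)<.03); R=R[k]; print("rib",len(R),R.mean(0).round(4),cv2.minAreaRect((R[:,:2]*1000).astype(np.float32)), np.linalg.lstsq(np.c_[R[:,:2]-R[:,:2].mean(0),np.ones(len(R))],R[:,2],rcond=None)[0].round(3))
s=robot.state(); p=s["tcp_pos"]; q=Ro.from_quat(s["tool_rot"])
a=(p,q); a=go([.35,.288,.18],4,39.4,a)
E
```

```text
grip_width: 0.0367
finger_force: 0.0
time_s: 14.23
tcp_pos: [0.5085, -0.085, 0.1628]
tool_rot: [0.939, -0.048, 0.339, 0.015]
force: [1.2, -0.4, 0.7]
grip_width: 0.0382
finger_force: 0.0
(384, 512, 3)
rib 660 [ 0.5931 -0.0921  0.0801] ((595.4611206054688, -92.12358856201172), (13.386211395263672, 59.1346549987793), 83.95160675048828) [ 0.015 -0.029  0.08 ]
shift [-13.92 -35.51 -13.83] rot [ 0.105 -0.002 -0.135] rows>= 10
```

The mount sits flat over the pin. Now to the axe.

```bash
python3 -m crank '[[1,-1.5,-3.7,-1.4,0,0,0],[1,-3,-7.4,-2.8,0,0,0],[1,-4.4,-11,-4.2,0,0,0],[1,-5.8,-14.6,-5.6,0,0,0],[1,-7,-18,-7,0,0,0]]'|grep tcp; python3 -m crank '[[1,-1.5,-3.7,-1.4,0,0,0],[1,-3,-7.4,-2.8,0,0,0],[1,-4.4,-11,-4.2,0.03,0,-0.04],[1,-5.8,-14.6,-5.6,0.06,0,-0.08],[1,-7,-17.5,-6.8,0.1,0,-0.13]]'|grep tcp; python3 -m crank '[[1,0,0,0,0,0,0],[1,0,0,0,0,0,0]]'
python3 - <<'E'
from h import *
c,W=cam("wrist"); np.savez("w9.npz",c=c,W=W); save("w9",c,1.2)
hsv=cv2.cvtColor(c,cv2.COLOR_RGB2HSV); m=(hsv[...,0]>20)&(hsv[...,0]<45)&(hsv[...,1]>60)&(W[...,2]>.008)&(W[...,2]<.05)&(W[...,0]>.33)&(W[...,0]<.53)&(abs(W[...,1]-.29)<.07)
m=cv2.morphologyEx(m.astype(np.uint8),cv2.MORPH_OPEN,np.ones((3,3)))>0
R=W[m]; print(len(R),R.mean(0).round(4),cv2.minAreaRect((R[:,:2]*1000).astype(np.float32)))
v,u=np.nonzero(m);print(u.min(),u.max(),v.min(),v.max())
T=R[R[:,2]>.026]; print("top",len(T),cv2.minAreaRect((T[:,:2]*1000).astype(np.float32)))
for x in np.arange(.38,.51,.01):
    S=R[abs(R[:,0]-x)<.004]
    if len(S)>5: print(x.round(2),S[:,1].min().round(4),S[:,1].max().round(4),np.percentile(S[:,2],90).round(4))
E
```

```text
tcp_pos: [0.431, 0.0953, 0.1635]
tcp_pos: [0.3511, 0.2809, 0.1739]
time_s: 15.28
tcp_pos: [0.3515, 0.2801, 0.1737]
tool_rot: [0.943, 0.033, 0.331, -0.012]
force: [-0.1, -0.5, 0.6]
grip_width: 0.0951
finger_force: 0.0
2416 [0.4381 0.2878 0.0275] ((442.3656311035156, 288.1107177734375), (109.28657531738281, 54.59088897705078), 5.093350887298584)
235 274 159 237
top 1713 ((435.2953186035156, 286.07958984375), (94.51660919189453, 39.21604537963867), 5.432313442230225)
0.39 0.2641 0.3017 0.0338
0.4 0.2625 0.3019 0.035
0.41 0.2668 0.3108 0.0311
0.42 0.2687 0.312 0.0312
0.43 0.2692 0.3082 0.0313
0.44 0.2711 0.304 0.0313
0.45 0.2716 0.3049 0.0309
0.46 0.2721 0.3104 0.0309
0.47 0.2692 0.3108 0.0271
0.48 0.2703 0.3191 0.0269
0.49 0.2649 0.32 0.0221
0.5 0.267 0.2964 0.0213
```

View pics/w9.png

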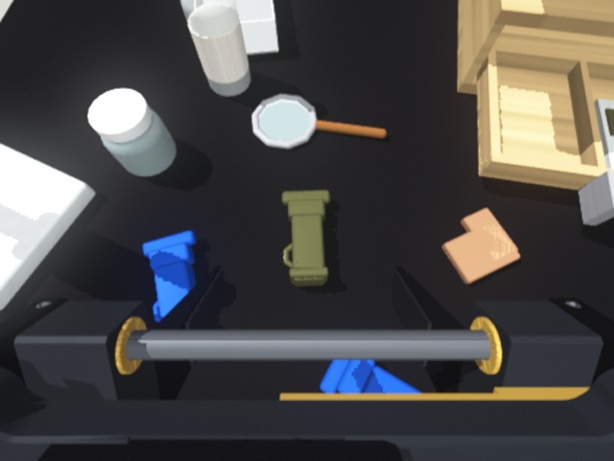

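The wrist picture shows the bronze axe at (307,237), its loop on the left at (288,255) and its blade ahead. The blue lookalikes at (172,272) and (365,375) are clear of the fingers. Now I work out the approach.

```bash
python3 - <<'E'
from h import *
a=go([.390,.283,.092],5,39.4); a=go([.453,.2885,.014],5,39.4,a)
E
```

```text
shift [-2.15 -0.17  8.75] rot [ 0.013  0.011 -0.017] rows>= 3
shift [-0.06  0.   10.04] rot [0. 0. 0.] rows>= 3
```

```bash
python3 -m crank '[[0.7,-0.7,0,3,0.013,0.011,-0.017],[0.7,-1.5,-0.1,6,0.013,0.011,-0.017],[0.7,-2.15,-0.2,8.7,0.013,0.011,-0.017],[0.7,-2.15,-0.2,8.7,0.013,0.011,-0.017]]'|grep -E "tcp|tool"; python3 - <<'E'
from h import *
a=go([.453,.2885,.014],5,39.4)
E
```

```text
tcp_pos: [0.3895, 0.2781, 0.0867]
tool_rot: [0.942, 0.038, 0.333, -0.011]
shift [ 0.42 -0.56  9.69] rot [ 0.009  0.008 -0.003] rows>= 3
```

```bash
python3 -m crank '[[0.7,0.2,-0.3,3,0,0,0],[0.7,0.4,-0.55,5,0,0,0],[0.7,0.4,-0.55,5,0,0,0],[0.7,0.4,-0.55,5,0,0,0]]'|grep -E "tcp|tool|wid"; python3 - <<'E'
from h import *
c,W=cam("wrist"); hsv=cv2.cvtColor(c,cv2.COLOR_RGB2HSV); m=(hsv[...,0]>20)&(hsv[...,0]<45)&(hsv[...,1]>60)&(W[...,2]>.026)&(W[...,2]<.04)&(abs(W[...,0]-.445)<.02)&(abs(W[...,1]-.288)<.05)
R=W[m]; print(len(R),R.mean(0).round(4),np.percentile(R,[2,98],axis=0).round(4))
a=go([.453,.2885,.014],5,39.4); print(a[0],robot.state()["tcp_pos"])
E
```

```text
tcp_pos: [0.4255, 0.29, 0.0584]
tool_rot: [0.94, 0.038, 0.337, -0.015]
grip_width: 0.0664
1874 [0.4432 0.2873 0.0302] [[0.4257 0.2709 0.0269]
 [0.4628 0.3038 0.0317]]
shift [-0.78  0.46  5.23] rot [ 0.    -0.003 -0.005] rows>= 2
[0.453  0.2885 0.014 ] [0.42542642 0.29065889 0.0593411 ]
```

```bash
python3 -m crank '[[0.7,-0.4,0.2,2.5,0,0,0],[0.7,-0.75,0.4,5.1,0,0,0],[0.7,-0.75,0.4,5.1,0,0,0]]'; python3 -m crank '[[0,0,0,0,0,0,0],[0,0,0,0,0,0,0],[0,0,0,0,0,0,0],[0,0,0,0,0,0,0],[0,0,0,0,0,0,0]]';python3 -m crank '[[0,0,0,0,0,0,0],[0,0,0,0,0,0,0],[0,0,0,0,0,0,0]]'
```

```text
time_s: 16.3
tcp_pos: [0.4528, 0.2865, 0.0169]
tool_rot: [0.941, 0.041, 0.334, -0.015]
force: [-1.5, 0.5, -0.5]
grip_width: 0.0666
finger_force: 0.0
time_s: 16.72
tcp_pos: [0.4529, 0.2886, 0.0196]
tool_rot: [0.941, 0.041, 0.336, -0.017]
force: [-0.0, 1.1, 0.5]
grip_width: 0.0386
finger_force: 0.0
time_s: 16.97
tcp_pos: [0.4529, 0.2886, 0.0193]
tool_rot: [0.941, 0.041, 0.336, -0.017]
force: [-8.7, -0.6, 8.5]
grip_width: 0.0338
finger_force: 29.9
```

```bash
python3 - <<'E'
from h import *
s=robot.state(); q=Ro.from_quat(s["tool_rot"]); m=q.as_matrix(); t=np.degrees(np.arcsin(np.hypot(m[0,2],m[1,2]))); y=np.degrees(np.arctan2(m[1,0],m[0,0])); print(t,y)
a=(s["tcp_pos"],q)
def g(p):
    global a; d=q.inv().apply(np.array(p)-a[0])*100; print(d.round(2)); a=(np.array(p),q)
g([.453,.2886,.03]); g([.43,.288,.11]); g([.49,.035,.13]); 
r=(q.inv()*(Ro.from_euler('z',-11,degrees=True)*q)).as_rotvec(); print("rot",r.round(3))
E
```

```text
39.287960920599055 4.867352838036649
[ 0.69 -0.01 -0.83]
[ 3.29 -0.18 -7.65]
[ 4.23 25.72  0.72]
rot [-0.122  0.001  0.149]
```

```bash
python3 -m crank '[[0,0.7,0,-0.8,0,0,0],[0,1.9,0,-3.5,0,0,0],[0,3,0,-6,0,0,0],[0,4,0,-8.5,0,0,0],[0,4,0,-8.5,0,0,0]]'; python3 -m crank '[[0,0.6,3.5,0.1,0,0,0],[0,1.2,7,0.2,0,0,0],[0,1.8,10.5,0.3,0,0,0],[0,2.4,14,0.4,0,0,0],[0,3,17.5,0.5,0,0,0]]'|grep tcp; python3 -m crank '[[0,0.6,3.5,0.1,-0.03,0,0.04],[0,1,6,0.2,-0.06,0,0.075],[0,1.2,8.2,0.2,-0.09,0,0.11],[0,1.2,8.2,0.2,-0.122,0,0.149],[0,1.2,8.2,0.2,-0.122,0,0.149]]'
python3 - <<'E'
from h import *
c,W=cam("wrist"); np.savez("w10.npz",c=c,W=W)
s=robot.state(); q=Ro.from_quat(s["tool_rot"]); m=q.as_matrix(); p=s["tcp_pos"]; y=np.degrees(np.arctan2(m[1,0],m[0,0])); t=np.degrees(np.arcsin(np.hypot(m[0,2],m[1,2]))); print(p,y,t)
hsv=cv2.cvtColor(c,cv2.COLOR_RGB2HSV); k=(hsv[...,0]>20)&(hsv[...,0]<45)&(hsv[...,1]>60)&(abs(W[...,2]-p[2])<.03)&(abs(W[...,0]-p[0])<.08)&(abs(W[...,1]-p[1])<.05)
k=cv2.morphologyEx(k.astype(np.uint8),cv2.MORPH_OPEN,np.ones((3,3)))>0
R=W[k]; h=np.radians(y); e=np.array([[np.cos(h),np.sin(h)],[-np.sin(h),np.cos(h)]]); L=(R[:,:2]-p[:2])@e.T
print(len(R),"local",L.min(0).round(4),L.max(0).round(4),cv2.minAreaRect((L*1000).astype(np.float32)))
T=abs(L[:,0]+.005)<.02; print("block top z-tcp",np.percentile(R[T][:,2]-p[2],[10,50,90]).round(4),"slope",np.linalg.lstsq(np.c_[L[T],np.ones(T.sum())],R[T][:,2],rcond=None)[0].round(3))
a=go([.6105,.0206,.105],-5.8,t)
E
```

```text
time_s: 17.38
tcp_pos: [0.4312, 0.2874, 0.1147]
tool_rot: [0.94, 0.041, 0.338, -0.019]
force: [1.3, 0.9, -3.2]
grip_width: 0.0341
finger_force: 29.9
tcp_pos: [0.468, 0.1214, 0.1195]
time_s: 18.22
tcp_pos: [0.4861, 0.0411, 0.1252]
tool_rot: [0.942, -0.051, 0.331, 0.017]
force: [-0.7, 0.2, -3.0]
grip_width: 0.0338
finger_force: 29.9
[0.486005   0.04210235 0.12525815] -6.06320004376083 38.74720921338369
7339 local [-0.0546 -0.0286] [0.0451 0.0269] ((-4.656284332275391, -0.6144809722900391), (55.543540954589844, 99.73770904541016), 89.6890869140625)
block top z-tcp [0.0072 0.0111 0.0121] slope [-0.092 -0.003  0.135]
shift [8.56 0.85 9.47] rot [ 0.    -0.    -0.004] rows>= 4
```

```bash
python3 -m crank '[[0,2.3,0.2,2.8,0,0,0],[0,4.6,0.4,5.6,0,0,0],[0,6.6,0.7,8.6,0,0,0],[0,7.6,0.85,10.6,0,0,0],[0,7.6,0.85,10.6,0,0,0]]'; python3 - <<'E'
from h import *
c,W=cam("wrist"); np.savez("w11.npz",c=c,W=W)
s=robot.state(); p=s["tcp_pos"]; print(p)
R=W.reshape(-1,3); k=(abs(R[:,2]-p[2])<.03)&(abs(R[:,0]-.62)<.05)&(abs(R[:,1]-.02)<.035); print("axe front x",np.percentile(R[k][:,0],99).round(4))
k=(abs(R[:,2]-.052)<.003)&(abs(R[:,0]-.63)<.03)
for lo,hi in((-.05,-.025),(.06,.1)): 
    S=R[k&(R[:,1]>lo)&(R[:,1]<hi)]; print("wall",len(S),S.mean(0).round(4))
a=go([.6105,.0206,.052],-5.8,38.75)
E
```

```text
time_s: 18.68
tcp_pos: [0.6127, 0.0209, 0.0899]
tool_rot: [0.942, -0.049, 0.331, 0.016]
force: [-1.3, 0.3, -4.0]
grip_width: 0.0339
finger_force: 29.9
[0.61110725 0.02121998 0.08998692]
axe front x 0.6387
wall 556 [ 0.626  -0.0374  0.0524]
wall 668 [0.637  0.0743 0.0525]
shift [-2.42  0.08  2.93] rot [-0.001  0.002 -0.003] rows>= 1
```

```bash
python3 -m crank '[[0,-0.6,0,0.7,0,0,0],[0,-1.2,0,1.5,0,0,0],[0,-1.8,0,2.2,0,0,0],[0,-2.3,0.05,2.8,0,0,0],[0,-2.3,0.05,2.8,0,0,0]]' | grep -E "tcp|^force"; for i in 1 2; do python3 -m crank '[[0,-0.06,0,0.08,0,0,0],[0,-0.12,0,0.15,0,0,0],[0,-0.12,0,0.15,0,0,0]]' | grep -E "tcp|^force"; done
```

```text
tcp_pos: [0.6089, 0.022, 0.0657]
force: [-0.6, 0.5, -4.3]
tcp_pos: [0.6102, 0.0218, 0.0667]
force: [0.3, 0.1, -3.6]
tcp_pos: [0.6098, 0.0218, 0.0651]
force: [0.7, 0.0, -4.6]
```

```bash
python3 -m crank '[[0,-0.25,0,0.3,0,0,0],[0,-0.5,0,0.6,0,0,0],[0,-0.63,0,0.78,0,0,0],[0,-0.63,0,0.78,0,0,0]]' | grep -E "tcp|^force"; for i in 1 2; do python3 -m crank '[[0,-0.06,0,0.08,0,0,0],[0,-0.12,0,0.15,0,0,0],[0,-0.12,0,0.15,0,0,0]]' | grep -E "tcp|^force"; done
```

```text
tcp_pos: [0.6086, 0.0225, 0.0593]
force: [0.6, -0.2, -4.0]
tcp_pos: [0.6087, 0.0226, 0.0588]
force: [-1.3, 0.1, -3.6]
tcp_pos: [0.6085, 0.0227, 0.0578]
force: [-0.1, -0.5, -3.7]
```

```bash
python3 -m crank '[[0,-0.15,0,0.2,0,0,0],[0,-0.31,0,0.39,0,0,0],[0,-0.31,0,0.39,0,0,0]]' | grep -E "tcp|^force"; for i in 1 2; do python3 -m crank '[[0,-0.06,0,0.08,0,0,0],[0,-0.12,0,0.15,0,0,0],[0,-0.12,0,0.15,0,0,0]]' | grep -E "tcp|^force"; done
```

```text
tcp_pos: [0.6079, 0.0231, 0.055]
force: [0.0, -0.4, -3.7]
tcp_pos: [0.6079, 0.0232, 0.0543]
force: [1.0, 0.3, -3.4]
tcp_pos: [0.6077, 0.0233, 0.0533]
force: [0.1, 0.5, -3.2]
```

```bash
for i in 1 2 ; do python3 -m crank '[[0,-0.06,0.02,0.08,0,0,0],[0,-0.15,0.04,0.19,0,0,0],[0,-0.15,0.04,0.19,0,0,0]]' | grep -E "tcp|^force"; done
python3 - <<'E'
from h import *
c,W=cam("wrist"); p=robot.state()["tcp_pos"]
R=W.reshape(-1,3); k=(R[:,2]>.045)&(R[:,2]<.08)&(R[:,0]>.605)&(R[:,0]<.62)&(abs(R[:,1]-.022)<.014); print(k.sum(),"axe top z",np.percentile(R[k][:,2],[25,50,75]).round(4))
E
```

```text
tcp_pos: [0.6074, 0.023, 0.0521]
force: [0.2, -0.8, -4.7]
tcp_pos: [0.6072, 0.0228, 0.0509]
force: [-0.5, -1.0, -4.0]
876 axe top z [0.0611 0.0618 0.0623]
```

Axe top at 61.8 mm, so it is about 1–2 mm above the floor. I lower until contact.

```bash
for i in 1 2; do python3 -m crank '[[0,-0.06,0.02,0.08,0,0,0],[0,-0.12,0.03,0.15,0,0,0],[0,-0.12,0.03,0.15,0,0,0]]' | grep -E "tcp|^force"; done
```

```text
tcp_pos: [0.607, 0.0226, 0.05]
force: [-1.2, -0.1, -2.9]
tcp_pos: [0.6074, 0.0225, 0.0498]
force: [-0.6, 0.9, -1.6]
```

Contact. Release by opening to about 57 mm and back out along the tool axis.

```bash
python3 -m crank '[[0.6,0,0,0,0,0,0],[0.6,0,0,0,0,0,0],[0.6,0,0,0,0,0,0],[0.6,0,0,0,0,0,0],[0.6,0,0,0,0,0,0]]'|grep -E "width|finger|^force"; python3 -m crank '[[0.6,0,0,-2.5,0,0,0],[0.6,0,0,-6,0,0,0],[0.6,0,0,-10,0,0,0],[0.6,-0.5,0,-14,0,0,0],[0.6,-0.5,0,-15,0,0,0]]'
python3 - <<'E'
from h import *
c,W=cam("wrist"); np.savez("w12.npz",c=c,W=W)
hsv=cv2.cvtColor(c,cv2.COLOR_RGB2HSV); R=W.reshape(-1,3); H=hsv.reshape(-1,3)
b=(R[:,0]>.52)&(R[:,0]<.69)&(R[:,1]>-.03)&(R[:,1]<.07)&(R[:,2]>.037)&(R[:,2]<.075)&(H[:,0]>22)&(H[:,0]<45)&(H[:,2]<175)
S=R[b]; print("axe",len(S),S.mean(0).round(4),S.max(0).round(4),cv2.minAreaRect((S[:,:2]*1000).astype(np.float32)))
k=abs(S[:,0]-.60)<.015; T=S[k&(S[:,2]>.055)]; print("top",np.percentile(T[:,2],[5,50,95]).round(4),np.linalg.lstsq(np.c_[T[:,:2]-T[:,:2].mean(0),np.ones(len(T))],T[:,2],rcond=None)[0].round(3))
b=(R[:,2]>.072)&(R[:,2]<.09)&(R[:,0]>.5)&(R[:,0]<.65)&(abs(R[:,1]+.09)<.03); S=R[b]; print("rib",S.mean(0).round(4),cv2.minAreaRect((S[:,:2]*1000).astype(np.float32)))
b=(R[:,2]>.058)&(R[:,2]<.072)&(R[:,0]>.45)&(R[:,0]<.525)&(abs(R[:,1]+.025)<.02); S=R[b]; print("fin",len(S),S.mean(0).round(4),S.min(0).round(4),S.max(0).round(4))
s=robot.state(); print(s["tcp_pos"])
E
```

```text
force: [0.0, -0.3, -0.5]
grip_width: 0.0562
finger_force: 0.0
time_s: 23.12
tcp_pos: [0.5146, 0.0336, 0.1739]
tool_rot: [0.946, -0.051, 0.318, 0.019]
force: [1.0, 0.2, 0.6]
grip_width: 0.0571
finger_force: 0.0
axe 2754 [0.5929 0.024  0.0581] [0.6515 0.0512 0.0674] ((596.2350463867188, 22.69078826904297), (53.44575881958008, 109.4561538696289), 84.29854583740234)
top [0.059  0.0604 0.0616] [-0.013  0.014  0.06 ]
rib [ 0.594  -0.0908  0.0794] ((596.1856079101562, -92.15142822265625), (14.50763988494873, 60.054161071777344), 83.7930679321289)<stdin>:8: RuntimeWarning: Mean of empty slice.
  ret = um.true_divide(
Traceback (most recent call last):
ValueError: zero-size array to reduction operation minimum which has no identity
```

Both finds are well placed: axe 18 mm short of the compartment's centre, mount unchanged. Now I close the fingers and go in front of the fin to push.

```bash
python3 -m crank '[[0,0,0,0,0,0,0],[0,0,0,0,0,0,0]]' | grep width; python3 - <<'E'
from h import *
a=go([.41,-.016,.15],-5.8,39); a=go([.43,-.0175,.041],-5.8,39,a)
E
```

```text
grip_width: 0.0485
shift [-8.83  6.02 -4.53] rot [ 0.009  0.043 -0.004] rows>= 3
shift [-5.3  -0.05  9.73] rot [0. 0. 0.] rows>= 3
```

```bash
python3 -m crank '[[0,-2.9,2,-1.5,0,0.01,0],[0,-5.8,4,-3,0,0.02,0],[0,-8.8,6,-4.5,0.009,0.043,0],[0,-8.8,6,-4.5,0.009,0.043,0]]' | grep -E "tcp"; python3 -m crank '[[0,-1.6,0,3,0,0,0],[0,-3.2,0,6,0,0,0],[0,-4.5,0,8.5,0,0,0],[0,-4.8,0,9,0,0,0],[0,-4.8,0,9,0,0,0]]'
python3 - <<'E'
from h import *
c,W=cam("wrist"); R=W.reshape(-1,3)
b=(R[:,2]>.056)&(R[:,2]<.072)&(R[:,0]>.45)&(R[:,0]<.515)&(abs(R[:,1]+.025)<.02); S=R[b]; print("fin",len(S),S.mean(0).round(4) if len(S) else 0)
a=go([.44,-.0185,.041],-5.8,39); go([.6,-.0185-.0163,.041],-5.8,39,a)
E
```

```text
tcp_pos: [0.4095, -0.0168, 0.145]
time_s: 24.08
tcp_pos: [0.4307, -0.0172, 0.0465]
tool_rot: [0.943, -0.05, 0.328, 0.015]
force: [-0.4, 0.6, -0.7]
grip_width: 0.0006
finger_force: 0.0
fin 1116 [ 0.4913 -0.0236  0.0649]
shift [0.23 0.03 1.1 ] rot [-0.     0.007 -0.005] rows>= 1
shift [12.5   0.   10.12] rot [0. 0. 0.] rows>= 4
```

```bash
python3 -m crank '[[0,0.2,0,1,0,0,0],[0,0.2,0,1,0,0,0]]' | grep -E "tcp"; for i in 1 2 3; do python3 -m crank '[[0,0.5,0,0.4,0,0,0],[0,1.2,0,0.97,0,0,0],[0,1.9,0,1.54,0,0,0],[0,2.6,0,2.1,0,0,0],[0,3.1,0,2.5,0,0,0]]' | grep -E "tcp|^force"; done
```

```text
tcp_pos: [0.4405, -0.0183, 0.0439]
tcp_pos: [0.4803, -0.0223, 0.045]
force: [-2.7, 0.2, 0.3]
tcp_pos: [0.5181, -0.0269, 0.0479]
force: [-2.1, 0.5, -1.0]
tcp_pos: [0.5571, -0.0325, 0.0554]
force: [-1.4, 0.7, -0.2]
```

```bash
python3 -m crank '[[0,-0.6,-0.1,0.6,0,0,0],[0,-0.6,-0.2,0.9,0,0,0],[0,0,-0.2,1.4,0,0,0],[0,0.6,-0.2,1.9,0,0,0],[0,1.1,-0.2,2.3,0,0,0]]' | grep -E "tcp|^force"; python3 -m crank '[[0,0.5,0,0.42,0,0,0],[0,0.9,0,0.75,0,0,0],[0,1,0,0.85,0,0,0]]' | grep -E "tcp|^force|tool"
```

```text
tcp_pos: [0.5766, -0.0336, 0.0518]
force: [-1.4, 1.1, -1.7]
tcp_pos: [0.5906, -0.0354, 0.054]
tool_rot: [0.946, -0.049, 0.32, 0.012]
force: [-2.1, -0.1, -1.3]
```

```bash
python3 -m crank '[[0,-0.5,0,0.6,0,0.02,0],[0,-0.2,0,0.8,0,0.05,0],[0,0.2,0,1.1,0,0.05,0],[0,0.5,0,1.4,0,0.05,0],[0,0.5,0,1.4,0,0.05,0]]' | grep -E "tcp|^force|tool"; python3 -m crank '[[0,0.15,0,0.13,0,0,0],[0,0.3,0,0.26,0,0,0],[0,0.4,0,0.33,0,0,0]]' | grep -E "tcp|^force|tool"
```

```text
tcp_pos: [0.5989, -0.0402, 0.0651]
tool_rot: [0.943, -0.047, 0.33, 0.008]
force: [0.4, 1.1, 0.4]
tcp_pos: [0.6027, -0.0404, 0.0645]
tool_rot: [0.943, -0.047, 0.329, 0.008]
force: [-2.5, -0.3, 2.0]
```

```bash
python3 - <<'E'
from h import *
s=robot.state(); print(s["joint_pos"].round(3),s["tcp_pos"],s["force"])
c,W=cam("wrist"); R=W.reshape(-1,3); t,V=cam("top"); V=V.reshape(-1,3)
for R in (R,V):
  b=(R[:,2]>.056)&(R[:,2]<.072)&(R[:,0]>.57)&(R[:,0]<.70)&(abs(R[:,1]+.04)<.02); S=R[b]; print("fin",len(S),S.mean(0).round(4),S.min(0).round(4),S.max(0).round(4))
  for lo,hi in((-.13,-.06),(0,.07)):
    b=(abs(R[:,2]-.052)<.004)&(R[:,0]>.6)&(R[:,1]>lo)&(R[:,1]<hi); S=R[b]; print("front",len(S),S.mean(0).round(4) if len(S) else 0, S[:,0].min() if len(S) else 0)
go([.61,-.0375,.045],-5.8,39)
E
```

```text
[-0.191 -0.146  2.309  0.235  0.321  1.281] [ 0.6027053  -0.04038666  0.06452816] [-2.5432378  -0.31087997  1.98352861]
fin 987 [ 0.6263 -0.0375  0.0654] [ 0.6029 -0.0466  0.0568] [ 0.6465 -0.0289  0.0716]
front 1456 [ 0.6465 -0.0953  0.0523] 0.6374540265353005
front 1856 [0.6649 0.0376 0.0521] 0.6511602435206825
fin 10 [ 0.6071 -0.0339  0.0639] [ 0.6003 -0.0431  0.0561] [ 0.6108 -0.0288  0.0711]
front 0 0 0
front 0 0 0
shift [-0.67 -0.33  1.97] rot [-0.017  0.011 -0.004] rows>= 1
```

Joint 5 sits at its lower limit (0.32), so the hand rode up. The tray has about 18 mm left. I back off a little, lean less (about 35°), lower, and push again.

```bash
python3 -m crank '[[0,-0.8,0,-0.6,0,-0.03,0],[0,-1.1,-0.2,0.3,0,-0.07,0],[0,-1.9,-0.3,0.8,0,-0.08,0],[0,-1.9,-0.3,0.8,0,-0.08,0],[0,-1.9,-0.3,0.8,0,-0.08,0]]' >/dev/null;  python3 - <<'E'
from h import *
s=robot.state(); m=Ro.from_quat(s["tool_rot"]).as_matrix(); print(s["joint_pos"].round(3),s["tcp_pos"],s["force"],"tilt",np.degrees(np.arccos(-m[2,2])),"yaw",np.degrees(np.arctan2(m[1,0],m[0,0])))
go([.595,-.036,.047],-5.8,35);go([.615,-.038,.047],-5.8,35)
E
```

```text
[-0.182 -0.115  2.293  0.169  0.384  1.349] [ 0.59152985 -0.03573976  0.04471214] [-0.15008524 -0.22943171 -0.44323102] tilt 33.65394644930066 yaw -5.99736839046776
shift [ 0.42 -0.01  0.  ] rot [-0.018  0.024 -0.003] rows>= 1
shift [2.09 0.   1.12] rot [-0.018  0.024 -0.003] rows>= 1
```

```bash
for i in 1 2 3; do python3 -m crank '[[0,0.3,0,0.2,0,0,0],[0,0.55,0,0.37,0,0,0],[0,0.83,0,0.55,0,0,0]]' | grep -E "tcp|^force"; done; python3 - <<'E'
from h import *
s=robot.state(); print(s["joint_pos"].round(3)); c,W=cam("wrist"); R=W.reshape(-1,3)
for lo,hi in((-.13,-.06),(0,.07)):
    b=(abs(R[:,2]-.052)<.004)&(R[:,0]>.6)&(R[:,1]>lo)&(R[:,1]<hi); S=R[b]; print("front",len(S),S.mean(0).round(4) if len(S) else 0)
E
```

```text
tcp_pos: [0.6021, -0.037, 0.0457]
force: [-2.6, 0.1, -0.1]
tcp_pos: [0.6124, -0.038, 0.0459]
force: [-1.6, -0.4, -1.5]
tcp_pos: [0.6158, -0.0381, 0.0443]
force: [-103.7, -1.9, 81.5]
[-0.178 -0.051  2.23   0.158  0.4    1.36 ]
front 0 0
front 0 0
```

The force jumped (home stop, or the shelf): back off at once.

```bash
python3 -m crank '[[0,-1.2,0,-0.8,0,0,0],[0,-1.7,0,-1.1,0,0,0]]' | grep -E "tcp|^force"; python3 - <<'E'
from h import *
for n in("wrist","top"):
    c,W=cam(n); R=W.reshape(-1,3); np.savez("z_%s.npz"%n,c=c,W=W)
    b=(R[:,2]>.056)&(R[:,2]<.072)&(R[:,0]>.57)&(R[:,0]<.70)&(abs(R[:,1]+.04)<.02); S=R[b]; print("fin",len(S),np.percentile(S,[1,50,99],axis=0).round(4) if len(S) else 0)
    for lo,hi in((-.14,-.06),(0,.08)):
        b=(R[:,2]>.02)&(R[:,2]<.12)&(R[:,0]>.6)&(R[:,1]>lo)&(R[:,1]<hi); S=R[b]; print(len(S),[( z,np.median(S[abs(S[:,2]-z)<.005][:,0]).round(4)) for z in (.035,.045,.06,.08,.105) if (abs(S[:,2]-z)<.005).sum()>5])
s=robot.state();print(s["time_s"],s["force"])
E
```

```text
tcp_pos: [0.6022, -0.0372, 0.0472]
force: [-0.4, 0.8, -0.4]
fin 1488 [[ 0.5987 -0.0471  0.0569]
 [ 0.6354 -0.039   0.0655]
 [ 0.6607 -0.0314  0.0711]]
1878 [(0.035, np.float64(0.6606)), (0.045, np.float64(0.6605))]
1767 [(0.035, np.float64(0.675)), (0.045, np.float64(0.675))]
fin 9 [[ 0.5913 -0.0422  0.0564]
 [ 0.5992 -0.0355  0.0661]
 [ 0.6044 -0.0288  0.0714]]
0 []
0 []
28.4667 [-0.7763086  -0.02740366  0.30773863]
```

```bash
python3 - <<'E'
from h import *
W=np.load("z_wrist.npz")["W"]; R=W.reshape(-1,3); R=R[~np.isnan(R[:,0])]; h=np.radians(-5.75); e=np.array([[np.cos(h),np.sin(h)],[-np.sin(h),np.cos(h)]]); o=np.array([.6666,-.0414])
L=(R[:,:2]-o)@e.T
for y in list(range(-136,-108,4))+[-90,-60,60,90]+list(range(108,140,4)):
    b=(abs(L[:,1]-y/1000)<.002)&(R[:,2]>.033)&(R[:,2]<.05)&(abs(L[:,0])<.06)
    if b.sum()>5: print(y,b.sum(),np.percentile(L[b,0]*1000,[10,50,90]).round(1))
b=(abs(L[:,1])<.1)&(R[:,2]>.06)&(R[:,2]<.12)&(abs(L[:,0])<.06); print(b.sum(),np.percentile(L[b,0]*1000,[5,50,95]) if b.sum() else 0)
E
```

```text
-136 24 [-0.6 -0.3  0.1]
-132 52 [-0.8 -0.3 -0. ]
-128 49 [-0.8 -0.4  0. ]
-124 98 [-0.6  0.8  3.2]
-120 9 [-0.4 -0.2  0. ]
-116 51 [-0.6 -0.2  0.1]
-112 49 [-0.6 -0.3  0. ]
-90 50 [-0.5 -0.2  0.2]
-60 53 [-0.4 -0.1  0.2]
60 50 [-0.   0.3  0.6]
90 48 [0.1 0.4 0.6]
108 46 [0.  0.4 0.9]
112 46 [0.1 0.5 1. ]
116 45 [0.2 0.5 1. ]
124 107 [0.3 1.2 3.7]
128 45 [0.2 0.6 0.9]
132 44 [0.2 0.5 0.8]
136 7 [0.5 0.6 1.2]
1210 [-44.11238182 -26.84391423  -7.40253944]
```

The tray front is flush with the cabinet posts to within 0.3 mm, so it is home. I retreat clear and hand in.

```bash
python3 -m crank '[[0,-2,0,-2,0,0,0],[0,-4,0,-5,0,0,0],[0,-6,0,-8,0,0,0],[0,-8,0,-11,0,0,0],[0,-8,0,-11,0,0,0]]' | grep -E "tcp|^force";python3 -m crank '[[0,0,0,0,0,0,0],[0,0,0,0,0,0,0],[0,0,0,0,0,0,0]]' | grep -E "tcp|^force"; python3 -c "
from bench import robot
print(robot.sign_off())"
```

```text
tcp_pos: [0.4752, -0.0259, 0.1]
force: [1.2, 0.3, 1.0]
tcp_pos: [0.4757, -0.0259, 0.0925]
force: [0.1, -0.6, -0.2]
the job is handed in; nothing more can be done
None
```

I handed the job in with the axe flat in the left compartment, the mount plate over the pin and the tray fully home, but the force at the end stop read about 132 N on the last push. That is over the 120 N wrist limit, so the run may be judged failed; the hand-in gave no verdict.

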